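Set the side-light barrel to its depth mark and clamp it

ROBOT

A 6-joint arm with a two-finger parallel gripper is mounted at the origin on the work surface. World frame = base frame: x ahead of the robot, y to its left, z up, the work surface at z = 0. Lengths are in mm, angles in rad, forces in N, time in s.
With the tool pointing down it reaches from about 275 to 850 mm from the base axis. Payload 5.2 kg.
Tool frame: the origin (TCP) lies on the centre line of the jaws, within the pads' length; the fingertips stand ahead of it and the grasp point (between the pads) lies 6 mm ahead of it (r.tip_reach is the z of the fingertips in the tool frame, in mm); z points along the fingers, y is the direction in which the jaws open and shut (so a half turn about z gives the same grasp; the last joint's range is limited). The gripper opens to 85 mm and grips with 20 to 120 N. Pads are 22 mm wide; open, the fingers measure 114 mm over their backs; the gripper's body (76 mm by 85 mm) begins 54 mm behind the grasp point. The pads swing forward as they close: fully open they stand 13 mm farther back than shut.
Start: joints at [1.025, 0.259, 1.535, -0, 1.348, -0.203], TCP at [184.848, 518.012, 256.31] pointing down, gripper open.
Joint ranges: [-3.14, 3.14], [-0.91, 2.08], [0.19, 2.58], [-1.22, 4.36], [0.22, 2.71], [-3.12, 3.12]. Speed limits (rad/s): [2.57, 2.57, 3.14, 3.14, 3.14, 3.14].

INTERFACE

Orientations are given as a unit quaternion [w, x, y, z].
In Python, from workcell import r gives the robot as it stands.
- The arm moves only by the tool servo_tool, never from a script. Its argument "plan" is text: rows parted by semicolons, each of 7 numbers parted by spaces: the closure, from -1 (fully open) to 1 (shut), then the shift along the tool's x, y, z in m, then the turn, a rotation vector about the tool's x, y, z in degrees. A call has 1 to 20 rows; each row shifts and turns the commanded pose from where the row before left it, along the tool's axes as they then stand; what a row does not reach is not made up. A row lasts 1/8 s, in which the tool goes at most 62.5 mm and 10.7 degrees, less where a joint would pass 70% of its speed; a pose out of reach is approached as far as the arm can. A call with a gripper value outside its range is refused whole. The fingers move at their own pace and stop on an object; "grip_force" is the grip in N (left out, the last holds). Time passes only in rows, so rows that do not move let the fingers close. It gives the time, the measured TCP pose, the force and the opening at its end, in the units of the state.
- r.sense(): the state, without advancing time (a new reading comes with each control period).
- r.grab_frame(name): name is "side" or "top"; returns a dict with "image" (480x640x3 uint8, red, green, blue), "z_map" (480x640 float32, mm along the optical axis (not along the pixel's ray), 0 where there is no reading), "fx", "fy", "cx", "cy" (pixels), "k1" (the pictures are not rectified: a ray, as slopes to the right and down, at radius r is drawn at 1 + k1 r^2 times it, then the intrinsics apply), "position" and "rotation" of the camera in the world. Camera axes: x right, y up, looking along -z (the intrinsics and any distortion apply to the point x, -y, -z); pixel columns grow to the right and rows downward; lengths in mm; the calibration is good to about 2 mm. A picture is of the moment at which its call begins.
- r.finish_job(): hands the job in, once; it reports no verdict.
Trained networks look in the newest picture that a camera, given by its name, has taken for a name from the list of things; names that differ only in an ending like _2 or _b are one class to them, and where a whole thing is asked for, a point or a joint stands for the part that bears it (a point fixed in the world has none). Each returns a list of dicts, best first, with "score" (0 to 1); they miss things now and then, are a little off and sometimes report something else, mostly with a low value. They report only what shows in the picture. A call takes as long as a camera call.
- r.boxes_of(camera, query): "position" ([column, row] in pixels, amid what is visible of it).
- r.landmark_of(camera, query): "position" ([column, row] in pixels: a listed point, or the origin of a listed thing).
The state is a dict: "time_s": time; "joint_pos": joint angles; "qd": joint speeds; "effort": joint torques, N m; "ee_pos": TCP position; "orientation": TCP orientation; "wrist_force": force on the tool from outside, world axes, zero at the start; "moment": the same for the moment, N m; "grip_width": finger opening in mm.
Only numpy, scipy, OpenCV 4.12 (cv2) and the standard library are available. Lean on these libraries where they do the work, as an engineer would, in place of code of your own. Each camera call takes 0.05 s, during which the arm holds its last target.

TASK

Take the long light barrel with the ring mark from its cradle and slide it, lens end first, into the port on the side of the illuminator until the ring mark is level with the port's mouth. Then tip the clamp lever on top of the port all the way over to its other side to lock it. Leave the shorter barrel and all the other things where they are.

Things in the scene. Friction and masses are not known exactly. Their poses are not given: they have to be found in the camera images.
- barrel_center (a point): centre (on the axis, half-way along) of the long aluminium barrel, a rigid round tube 200 mm long, 30 mm in diameter, 0.15 to 0.31 kg, lying level in a cradle, axis 50 mm above the table at the start. Its x axis runs along the tube towards the lens end (3 mm chamfer, goes in first); the tail has a dark steel band. Its y and z may be rolled any way
- barrel_mark (a point): the ring mark: point on the barrel's axis at the middle of a 5 mm wide black band round it, 75 mm behind the lens end (25 mm ahead of the barrel's centre). Axes as for barrel_center
- cradle_a: fixed grey cradle of the long barrel, base plate 170 x 56 x 10 mm, origin at the centre of its underside, x along the barrel. Two V rests, 12 mm thick, 72 mm ahead of and behind the origin, rise to 48 mm; between them is free room for fingers down to the base plate. The barrel's centre lies over the origin to within 8 mm along x; lift it straight up
- port_mouth (a point): centre of the port's mouth on the flat face of an aluminium block (80 x 80 mm, 120 mm long, top 140 mm above the table, fixed). Level bore, axis 100 mm above the table, 32.8 mm in diameter, 120 mm deep: it does not stop the barrel at the mark. x points straight into the bore, z up. Things before the mouth are under 66 mm high. Friction holds the released barrel, which sags up to 3 degrees
- clamp (a joint): angle of the clamp lever in rad: 0 leaning to the robot's side (open), 0.6 upright, 1.2 leaning away from the robot (locked, end stop); starts at 0 to 0.15 and stays where it is left; moves with about 1 N at the tip. Its pivot line is level, parallel to the bore, 162 mm above the table, right above the bore's axis, 62 mm in from the mouth
- clamp_tip (a point): centre of the black ball, 26 mm in diameter, at the end of the clamp lever, 85 mm from its pivot line, on a steel rod 10 mm thick; moves with the lever
- short_barrel_center (a point): centre of a shorter, thinner aluminium barrel without ring mark, 130 mm long, 26 mm in diameter, in a second cradle of the same kind; not to be used. Its axis is 47 mm above the table
- dish_a: closed pale culture dish, 88 mm across, 16 mm high, lying near the port; a bystander, origin at the centre of its underside
- dish_b: closed pale culture dish, 88 mm across, 16 mm high, lying near the robot; a bystander, origin at the centre of its underside
- dish_c: closed pale culture dish, 88 mm across, 16 mm high, lying at the far side; a bystander, origin at the centre of its underside
- beaker: glass beaker, 72 mm across, 95 mm high; a bystander, origin at the centre of its underside
- wash_bottle: white bottle, 64 mm across, 160 mm high; a bystander, origin at the centre of its underside
- tube_rack: grey rack of small capped tubes, 100 x 160 mm and 63 mm high; a bystander, origin at the centre of its underside
- slide_box: white flat box, 90 x 120 x 35 mm; a bystander, origin at the centre of its underside

How it is judged:
By the outcome, as a careful person would: the job done as asked, in the order asked, and still so for the second after the job is handed in, with the robot touching nothing.
It also fails if it takes over 61 s, if anything falls off the work surface, if the arm or the gripper's body presses on something with over 40 N, if the wrist force passes 120 N, or if a joint passes its speed limit or range.

## Working session

There is one attempt and no reset: what is moved stays moved. The work goes in short steps, Python scripts to look and compute and a tool call to move; the robot and the scene stay as the last step left them, time stands still between calls to the robot, and variables do not carry over. Pictures are saved under pics/ and viewed, and the job is handed in when it is done.

Besides the shell and the picture viewer there is one more tool, called after ">>>" as name(argument=value, ...), one argument or row to a line, values as JSON. servo_tool: Moves the arm, as the interface text tells. Its arguments: {"type":"object","properties":{"plan":{"type":"string"},"grip_force":{"type":"number"}},"required":["plan"]}

```bash
mkdir -p pics; ls; cat > h.py <<'E'
import numpy as np, cv2
from workcell import r
def ray(f,px):
    K=np.array([[f["fx"],0,f["cx"]],[0,f["fy"],f["cy"]],[0,0,1.]])
    d=np.array([f["k1"],0,0,0,0.])
    u=cv2.undistortPoints(np.array([[px]],float),K,d)[0,0]
    return np.array([u[0],-u[1],-1.])
def world(f,px,depth):  # depth along optical axis
    return np.array(f["position"])+np.array(f["rotation"])@(ray(f,px)*depth)
def atz(f,px,z):
    d=np.array(f["rotation"])@ray(f,px);p=np.array(f["position"])
    return p+d*(z-p[2])/d[2]
def proj(f,P):
    c=np.array(f["rotation"]).T@(np.array(P,float)-np.array(f["position"]))
    a=c[0]/-c[2];b=-c[1]/-c[2];k=1+f["k1"]*(a*a+b*b)
    return [f["fx"]*a*k+f["cx"],f["fy"]*b*k+f["cy"]]
def tri(f1,p1,f2,p2):
    A=[];B=[]
    ds=[]
    for f,p in((f1,p1),(f2,p2)):
        d=np.array(f["rotation"])@ray(f,p);d/=np.linalg.norm(d);M=np.eye(3)-np.outer(d,d)
        A.append(M);B.append(M@np.array(f["position"]))
    X=np.linalg.solve(sum(A),sum(B))
    g=[np.linalg.norm(M@X-b) for M,b in zip(A,B)]
    return X,max(g)
E
python3 - <<'E'
from h import *
fs={}
for c in("side","top"):
    f=r.grab_frame(c);fs[c]=f
    cv2.imwrite(f"pics/{c}0.png",f["image"][:,:,::-1])
    print(c,f["fx"],f["cx"],f["cy"],f["k1"],f["position"],np.array(f["rotation"]).round(3).tolist())
names=["barrel_center","barrel_mark","port_mouth","clamp_tip","short_barrel_center","cradle_a","dish_a","beaker","wash_bottle","tube_rack","slide_box"]
for n in names:
    L={c:r.landmark_of(c,n) for c in fs}
    for c in fs:
        print(n,c,[(np.round(x["position"],1).tolist(),round(x["score"],2)) for x in L[c][:3]])
    if L["side"] and L["top"]:
        print("   tri",[np.round(v,1) for v in tri(fs["side"],L["side"][0]["position"],fs["top"],L["top"][0]["position"])])
s=r.sense();print(s)
print(r.tip_reach)
import pickle;pickle.dump(fs,open("f0.pkl","wb"))
E
```

```text
pics
side 433.9686546302972 313.2477805486403 245.59855657202817 0.03569743912849037 [  83.5013724  -594.90617836  911.40995887] [0.867, 0.332, -0.141, -0.343]
top 488.72936926719393 318.2533363468856 241.3933441484746 0.020836614312804147 [ 501.1655557  -119.55930954 1185.61661255] [0.707, 0.03, -0.024, -0.706]
barrel_center side [([279.9, 320.3], 0.75)]
barrel_center top [([335.0, 313.8], 0.69)]Traceback (most recent call last):
  File "<stdin>", line 13, in <module>
  File "h.py", line 21, in tri
    d=np.array(f["rotation"])@ray(f,p);d/=np.linalg.norm(d);M=np.eye(3)-np.outer(d,d)
      ~~~~~~~~~~~~~~~~~~~~~~~^~~~~~~~~
ValueError: matmul: Input operand 1 has a mismatch in its core dimension 0, with gufunc signature (n?,k),(k,m?)->(n?,m?) (size 3 is different from 4)
```

```bash
cat >> h.py <<'E'
from scipy.spatial.transform import Rotation as R
def q2m(q): return R.from_quat(np.array(q)[[1,2,3,0]]).as_matrix()
def grab(c):
    f=dict(r.grab_frame(c)); f["rotation"]=q2m(f["rotation"]); return f
E
python3 - <<'E'
from h import *
fs={}
for c in("side","top"):
    f=grab(c);fs[c]=f
    cv2.imwrite(f"pics/{c}0.png",f["image"][:,:,::-1])
import pickle;pickle.dump(fs,open("f0.pkl","wb"))
names=["barrel_center","barrel_mark","port_mouth","clamp_tip","short_barrel_center","cradle_a","dish_a","beaker","wash_bottle","tube_rack","slide_box"]
for n in names:
    L={c:r.landmark_of(c,n) for c in fs}
    for c in fs:
        print(n,c,[(np.round(x["position"],1).tolist(),round(x["score"],2)) for x in L[c][:3]])
    if L["side"] and L["top"]:
        print("   tri",[np.round(v,1) for v in tri(fs["side"],L["side"][0]["position"],fs["top"],L["top"][0]["position"])])
s=r.sense();print(s)
print(r.tip_reach)
E
```

```text
barrel_center side [([279.4, 320.0], 0.72), ([372.5, 418.9], 0.62)]
barrel_center top []
barrel_mark side [([267.8, 311.2], 0.74)]
barrel_mark top [([323.7, 317.1], 0.84)]
   tri [array([ 410.9, -121.4,   58.1]), np.float64(3.7)]
port_mouth side [([230.9, 224.5], 0.65)]
port_mouth top [([191.6, 283.9], 0.62), ([140.6, 300.5], 0.43)]
   tri [array([498.9, 167.6,  73. ]), np.float64(12.9)]
clamp_tip side [([191.0, 174.3], 0.52)]
clamp_tip top [([139.4, 300.7], 0.56)]
   tri [array([460.9, 234.5, 224.6]), np.float64(3.8)]
short_barrel_center side [([362.9, 286.7], 0.76)]
short_barrel_center top []
cradle_a side [([282.6, 333.2], 0.86)]
cradle_a top [([337.5, 314.0], 0.61)]
   tri [array([ 416.9, -157.5,   -2.5]), np.float64(0.5)]
dish_a side [([219.7, 287.5], 0.91), ([278.8, 257.5], 0.82), ([324.5, 212.9], 0.63)]
dish_a top [([244.7, 160.3], 0.89), ([268.3, 253.2], 0.83), ([250.5, 329.9], 0.73)]
   tri [array([610.9, 105.2, -70.6]), np.float64(194.9)]
beaker side [([347.8, 234.3], 0.87), ([386.3, 267.6], 0.55)]
beaker top [([286.9, 177.1], 0.62), ([457.9, 316.4], 0.25)]
   tri [array([7
[... 488 characters left out ...]
 np.float64(3.5)]
{'time_s': 1.4, 'joint_pos': array([ 1.02515426e+00,  2.58599739e-01,  1.53501033e+00, -3.25669664e-06,
        1.34798123e+00, -2.02793358e-01]), 'qd': array([-0.00020339, -0.00187843,  0.00030489, -0.00018422,  0.0010098 ,
        0.00100065]), 'effort': array([ 4.02648020e-04, -4.45922005e+01, -2.90890574e+01, -2.78471871e-04,
        9.01737312e-04, -1.60905870e-05]), 'ee_pos': array([184.87274205, 518.00421952, 256.30572552]), 'orientation': array([1.72466308e-06, 1.70585644e-01, 9.85342853e-01, 4.70838877e-08]), 'wrist_force': array([-0.14284659,  0.3617243 ,  0.52139262]), 'moment': array([ 0.02997126, -0.03569634, -0.01012329]), 'grip_width': 85.05866241034863}
25.0
```

View pics/side0.png

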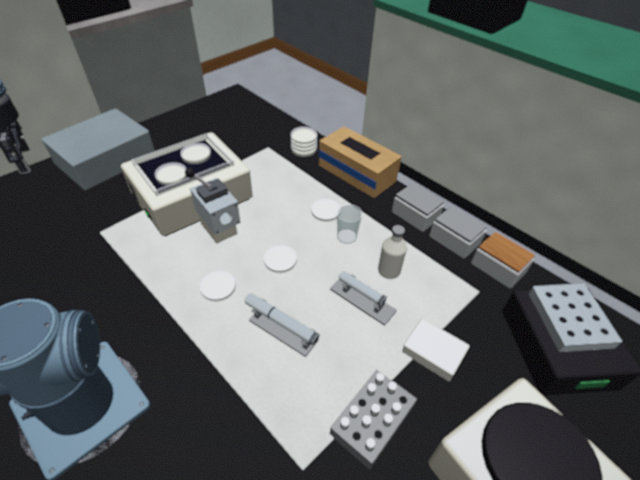

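View pics/top0.png

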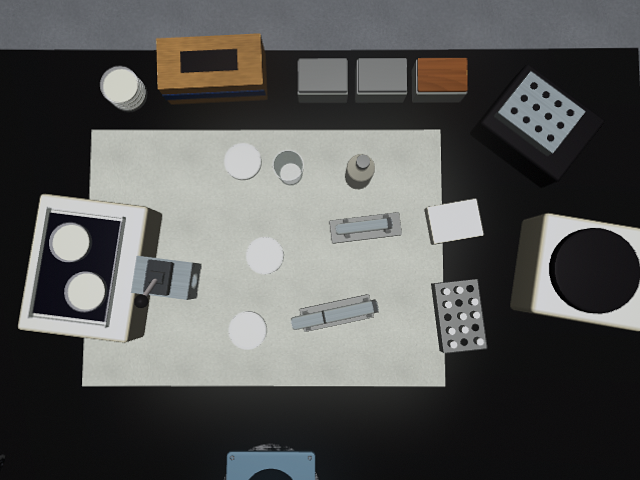

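```bash
python3 - <<'E'
import pickle,cv2
fs=pickle.load(open("f0.pkl","rb"))
def crop(c,x0,y0,w,h,k,n):
    im=fs[c]["image"][y0:y0+h,x0:x0+w,::-1]
    cv2.imwrite(f"pics/{n}.png",cv2.resize(im,None,fx=k,fy=k,interpolation=cv2.INTER_CUBIC))
crop("top",280,280,110,60,7,"tb");crop("top",120,240,100,75,7,"tp")
crop("side",235,280,95,75,8,"sb");crop("side",165,150,95,100,6,"sp")
E
```

```text
(no output)
```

View pics/tb.png

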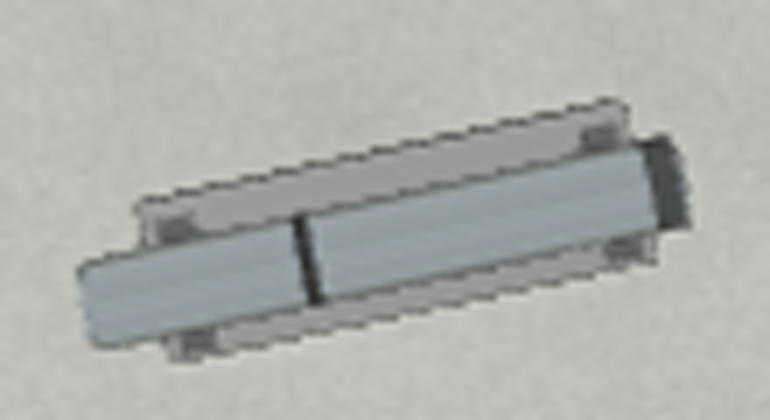

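View pics/tp.png

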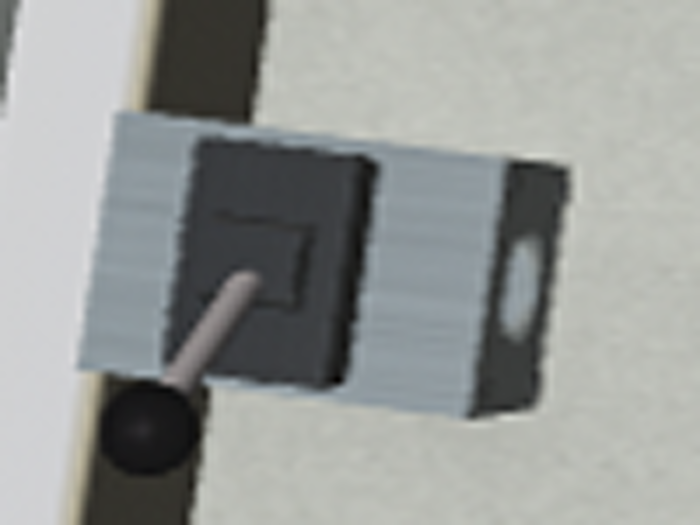

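View pics/sb.png

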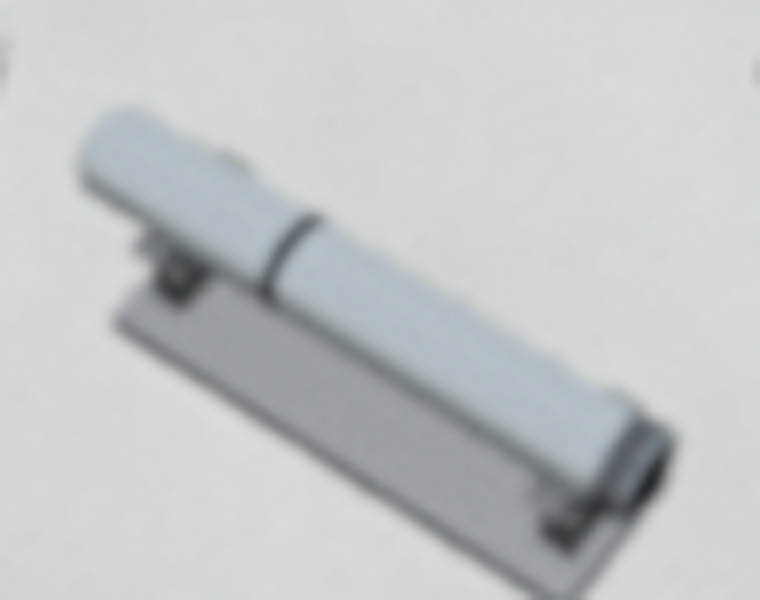

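View pics/sp.png

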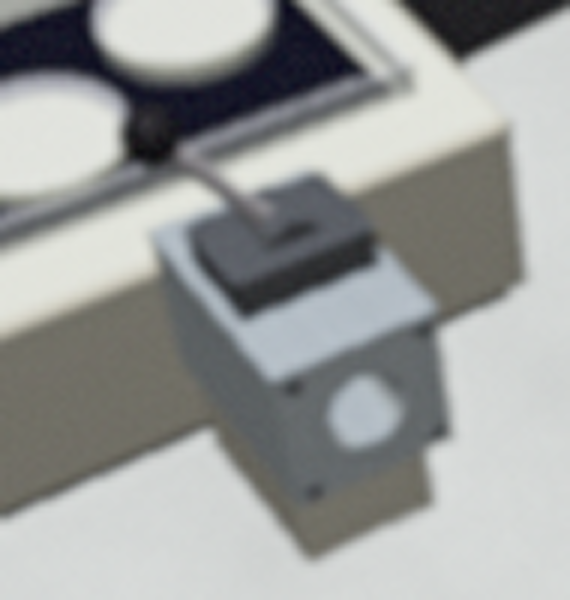

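```bash
python3 - <<'E'
from h import *
import pickle
fs=pickle.load(open("f0.pkl","rb"));T,S=fs["top"],fs["side"]
def o(x0,y0,k): return lambda X,Y:(x0+(X+.5)/k-.5,y0+(Y+.5)/k-.5)
tb,tp,sb,sp=o(280,280,7),o(120,240,7),o(235,280,8),o(165,150,6)
print("mouth tri",tri(T,tp(520,288),S,sp(366,412)))
for n,p in dict(fr1=(505,157),fr2=(470,415),bk1=(118,112),bk2=(80,370)).items(): print(n,atz(T,tp(*p),140).round(1))
for n,p in dict(lo1=(570,165),lo2=(538,408)).items(): print(n,atz(T,tp(*p),60).round(1))
for n,p in dict(fr1=(438,305),fr2=(270,380),bk2=(155,235)).items(): print("S",n,atz(S,sp(*p),140).round(1))
print("ball tri",tri(T,tp(150,427),S,sp(150,135)))
print("mark tri",tri(T,tb(308,260),S,sb(290,258)))
for n,p in dict(mark=(308,260),lens=(89,306),tail=(676,184),bandin=(650,191),).items(): print(n,atz(T,tb(*p),50).round(1))
for n,p in dict(mark=(290,258)).items(): print("S",n,atz(S,sb(*p),50).round(1))
# depth checks
for X,Y in((308,260),(200,280),(480,225)):
    u,v=tb(X,Y);print("depth top",world(T,(u,v),T["z_map"][round(v),round(u)]).round(1))
for X,Y in((420,290),(440,180),(430,380)):
    u,v=tp(X,Y);print("depth blk",world(T,(u,v),T["z_map"][round(v),round(u)]).round(1))
for n,cs in (("dish",[(247,330),(264,255),(242,161)]),("rack",[(459,315)])):
    for p in cs: print(n,atz(T,p,10).round(0))
E
```

```text
mouth tri (array([497.25982763, 163.69625922,  99.01727065]), np.float64(1.1184939744471263))
fr1 [536.5 159.2 140. ]
fr2 [458.1 168.  140. ]
bk1 [550.1 277.7 140. ]
bk2 [471.6 286.7 140. ]
lo1 [536.6 159.   60. ]
lo2 [457.1 167.9  60. ]
S fr1 [540.1 158.5 140. ]
S fr2 [458.7 168.1 140. ]
S bk2 [474.9 281.4 140. ]
ball tri (array([459.39329394, 229.53492194, 234.73903037]), np.float64(0.9167487160931475))
mark tri (array([ 414.01638104, -123.15087935,   54.15295839]), np.float64(0.40537434167694336))
mark [ 414.  -123.4   50. ]
lens [398.9 -51.5  50. ]
tail [ 439.1 -244.5   50. ]
bandin [ 436.8 -235.9   50. ]
S mark [ 415.3 -120.6   50. ]
depth top [ 415.2 -123.4   65.9]
depth top [408.5 -88.3  63.2]
depth top [ 426.4 -179.3   62.6]
depth blk [495.9 183.5 142.2]
depth blk [529.5 179.1 139. ]
depth blk [468.6 180.7 139. ]
dish [379.  59.  10.]
dish [558.  20.  10.]
dish [788.  76.  10.]
rack [ 416. -445.   10.]
```

>>> servo_tool(
  plan="-1 0 0 0 0 0 9.77;-1 0 0 0 0 0 9.77;-1 0 0 0 0 0 9.77;-1 0 0 0 0 0 9.77;-1 0 0 0 0 0 9.77;-1 0 0 0 0 0 9.75;-1 -0.0595 0.0078 0 0 0 0;-1 -0.0595 0.0078 0 0 0 0;-1 -0.0595 0.0078 0 0 0 0;-1 -0.0595 0.0078 0 0 0 0;-1 -0.0595 0.0078 0 0 0 0;-1 -0.0595 0.0078 0 0 0 0;-1 -0.0595 0.0078 0 0 0 0;-1 -0.0595 0.0078 0 0 0 0;-1 -0.0595 0.0078 0 0 0 0;-1 -0.0595 0.0078 0 0 0 0;-1 -0.0595 0.0078 0 0 0 0;-1 -0.0595 0.0078 0 0 0 0;-1 0 0 0 0 0 0",
  grip_force=60,
)

```text
time_s: 3.78
ee_pos: [423.0, -165.9, 256.0]
orientation: [0.0, 0.633, 0.774, -0.0]
wrist_force: [-0.4, 1.0, 0.3]
grip_width: 85.2
```

```bash
cat >> h.py <<'E'
def st(target=None,yaw=None):
    s=r.sense();M=q2m(s["orientation"]);p=np.array(s["ee_pos"])
    print("t",s["time_s"],"p",p.round(2),"x",M[:,0].round(4),"z",M[:,2].round(4),"yaw",np.degrees(np.arctan2(M[1,0],M[0,0])).round(2),"F",np.round(s["wrist_force"],1),"M",np.round(s["moment"],2),"w",round(s["grip_width"],1))
    if target is not None: print("tool delta",(M.T@(np.array(target)-p)).round(2))
    return s
E
python3 -c "
from h import *
st([422.4,-162.2,56])"
```

```text
t 3.775 p [ 422.99 -165.87  256.04] x [-0.1991  0.98   -0.0011] z [ 3.0e-04 -1.1e-03 -1.0e+00] yaw 101.49 F [-0.4  1.   0.3] M [-0.01  0.04 -0.04] w 85.2
tool delta [3.9400e+00 1.4000e-01 2.0004e+02]
```

>>> servo_tool(
  plan="-1 0 0 0.045 0 0 -0.3;-1 0 0 0.045 0 0 0;-1 0 0 0.045 0 0 0;-1 0 0 0.030 0 0 0;-1 0 0 0 0 0 0;-1 0 0 0 0 0 0",
)

```text
time_s: 4.53
ee_pos: [422.6, -161.9, 92.5]
orientation: [0.001, 0.629, 0.778, 0.0]
wrist_force: [0.2, -0.3, 0.0]
grip_width: 85.6
```

```bash
python3 - <<'E'
from h import *
st([422.4,-162.2,56])
f=grab("top")
im=f["image"][250:370,250:410,::-1]
cv2.imwrite("pics/t1.png",cv2.resize(im,None,fx=5,fy=5,interpolation=cv2.INTER_CUBIC))
f=grab("side")
im=f["image"][230:350,220:380,::-1]
cv2.imwrite("pics/s1.png",cv2.resize(im,None,fx=5,fy=5,interpolation=cv2.INTER_CUBIC))
E
```

```text
t 4.525 p [ 422.64 -161.87   92.45] x [-0.2095  0.9778 -0.0011] z [ 1.3e-03 -8.0e-04 -1.0e+00] yaw 102.09 F [ 0.2 -0.3  0. ] M [-0.    0.01  0.01] w 85.6
tool delta [-0.23 -0.35 36.45]
```

View pics/t1.png

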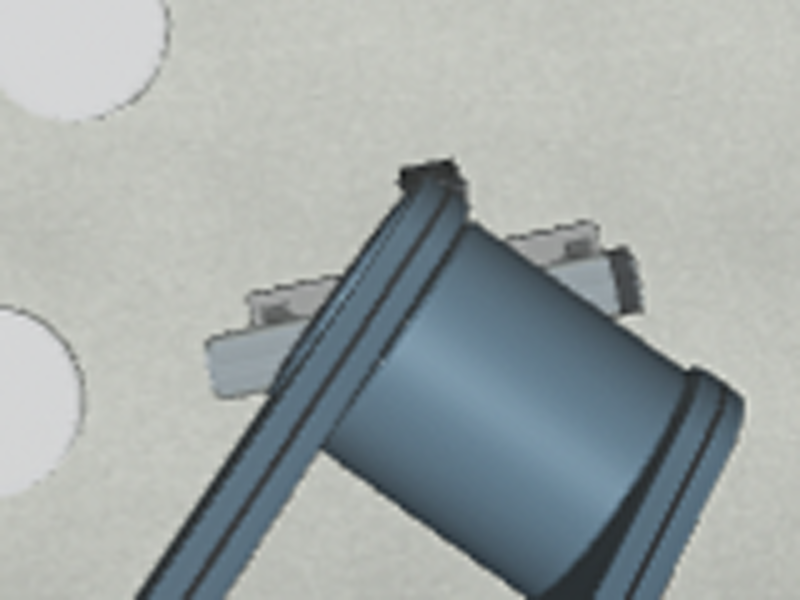

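View pics/s1.png

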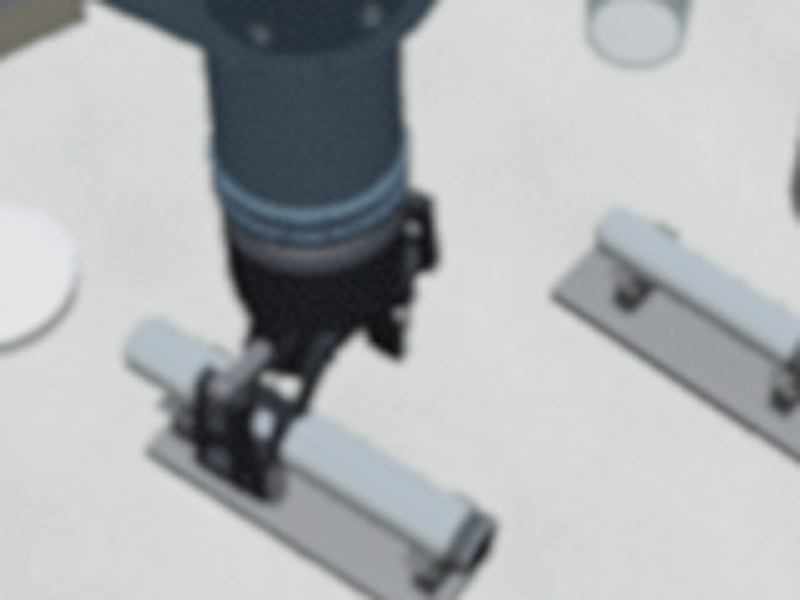

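>>> servo_tool(
  plan="-1 0 0 0.0185 0 0 0;-1 0 0 0.0185 0 0 0;-1 0 0 0 0 0 0;-1 0 0 0 0 0 0;1 0 0 0 0 0 0;1 0 0 0 0 0 0;1 0 0 0 0 0 0;1 0 0 0 0 0 0;1 0 0 0 0 0 0;1 0 0 0 0 0 0;1 0 0 0 0 0 0;1 0 0 0 0 0 0",
  grip_force=60,
)

```text
time_s: 6.12
ee_pos: [423.9, -162.4, 55.2]
orientation: [0.002, 0.629, 0.777, 0.001]
wrist_force: [4.8, 2.6, 2.4]
grip_width: 28.3
```

```bash
python3 -c "
from h import *
st([422.4,-162.2,56])"
```

```text
t 6.125 p [ 423.93 -162.36   55.15] x [-0.2085  0.978  -0.0021] z [ 0.004  -0.0013 -1.    ] yaw 102.04 F [4.8 2.6 2.4] M [ 0.35 -0.74  0.03] w 28.3
tool delta [ 0.47 -1.46 -0.86]
```

>>> servo_tool(
  plan="1 0 0 -0.01 0 0 0;1 0 0 -0.02 0 0 0;1 0 0 -0.03 0 0 0;1 0 0 -0.03 0 0 0;1 0 0 0 0 0 0;1 0 0 0 0 0 0;1 0 0 0 0 0 0",
)

```text
time_s: 7.0
ee_pos: [421.1, -161.4, 143.0]
orientation: [-0.001, 0.629, 0.777, -0.0]
wrist_force: [-0.2, -0.0, -1.5]
grip_width: 28.3
```

```bash
python3 - <<'E'
from h import *
st()
f=grab("side")
im=f["image"][230:350,220:380,::-1]
cv2.imwrite("pics/s2.png",cv2.resize(im,None,fx=5,fy=5,interpolation=cv2.INTER_CUBIC))
E
```

```text
t 7.0 p [ 421.07 -161.35  143.  ] x [-0.2088  0.9779  0.0021] z [-0.0024  0.0016 -1.    ] yaw 102.05 F [-0.2 -0.  -1.5] M [-0.06  0.01  0.06] w 28.3
```

View pics/s2.png

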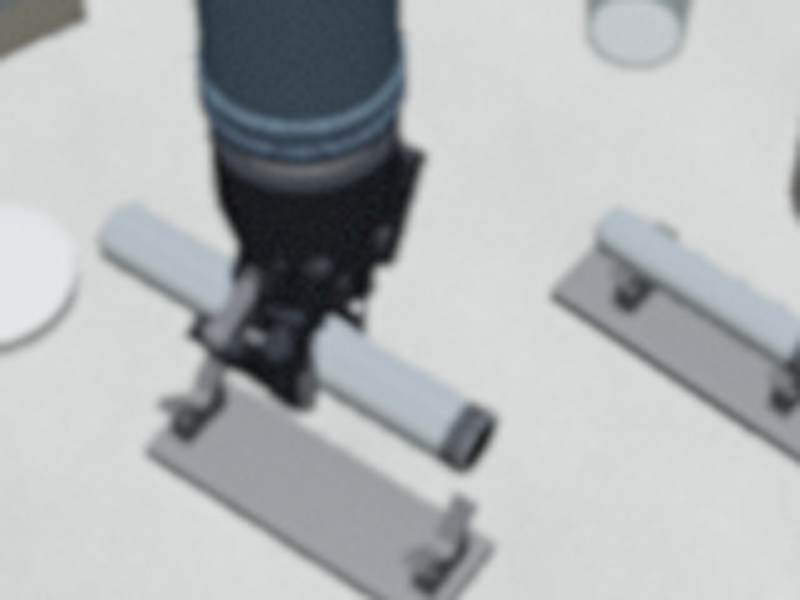

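>>> servo_tool(
  plan="1 0 0 0 0 0 6.2;1 0 0 0 0 0 6.2;1 0 0 0 0 0 6.1;1 0.035 0.0078 0 0 0 0;1 0.035 0.0078 0 0 0 0;1 0.035 0.0078 0 0 0 0;1 0.035 0.0078 0 0 0 0;1 0.03 0.0078 0.020 0 0 0;1 0 0 0.015 0 0 0;1 0 0 0 0 0 0;1 0 0 0 0 0 0;1 0 0 0 0 0 0",
)

```text
time_s: 8.55
ee_pos: [480.2, 1.8, 109.9]
orientation: [0.0, 0.746, 0.666, 0.0]
wrist_force: [0.2, 0.0, -2.9]
grip_width: 28.6
```

```bash
python3 - <<'E'
from h import *
st([479.8,9.1,105.2])
import pickle
fs={}
for c,(x,y) in dict(side=(170,160),top=(150,220)).items():
    f=grab(c);fs[c]=f
    im=f["image"][y:y+120,x:x+160,::-1]
    cv2.imwrite(f"pics/{c}3.png",cv2.resize(im,None,fx=5,fy=5,interpolation=cv2.INTER_CUBIC))
pickle.dump(fs,open("f3.pkl","wb"))
E
```

```text
t 8.55 p [480.17   1.78 109.88] x [ 1.134e-01  9.935e-01 -2.000e-04] z [ 1.1e-03 -4.0e-04 -1.0e+00] yaw 83.49 F [ 0.2  0.  -2.9] M [-0.06 -0.03  0.03] w 28.6
tool delta [ 7.23 -1.2   4.68]
```

View pics/side3.png

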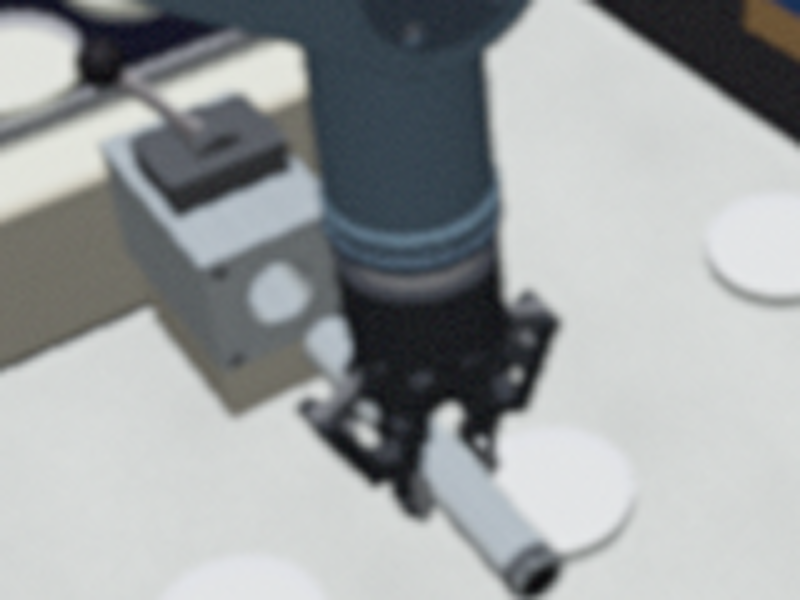

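View pics/top3.png

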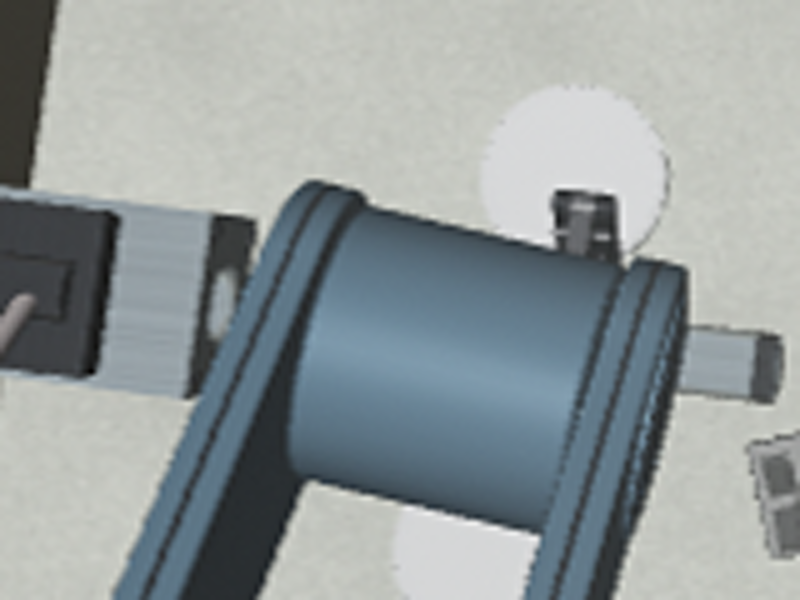

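```bash
python3 - <<'E'
from h import *
import pickle
fs=pickle.load(open("f3.pkl","rb"));T,S=fs["top"],fs["side"]
def o(x0,y0,k): return lambda X,Y:(x0+(X+.5)/k-.5,y0+(Y+.5)/k-.5)
tp,sp=o(150,220,5),o(170,160,5)
M=np.array([480.17,1.78,109.88]);d=np.array([.1134,.9935,0])
c=M+15.5*d-[0,0,5.2]
for n,P in dict(center=c,lens=c+100*d,tail=c-100*d,band=c-91*d).items():
    for nm,f,(x,y) in(("T",T,(150,220)),("S",S,(170,160))):
        u,v=proj(f,P);print(n,P.round(1),nm,((u-x+.5)*5-.5).round(0),((v-y+.5)*5-.5).round(0))
print(tri(T,tp(783,371),S,sp(540,573)))
for a in((783,371),(752,363),(700,356)):print(atz(T,tp(*a),104.7))
print("mouth tri",tri(T,tp(223,303),S,sp(279,292)))
p=np.array([497.3,163.6,100]);e=np.array([.1125,.9937,0])
print("line offset now", (M-p)@np.array([.9937,-.1125,0]))
E
```

```text
center [481.9  17.2 104.7] T 551.0 339.0
center [481.9  17.2 104.7] S 426.0 451.0
lens [493.3 116.5 104.7] T 326.0 313.0
lens [493.3 116.5 104.7] S 324.0 335.0
tail [470.6 -82.2 104.7] T 777.0 365.0
tail [470.6 -82.2 104.7] S 538.0 579.0
band [471.6 -73.2 104.7] T 756.0 363.0
band [471.6 -73.2 104.7] S 527.0 567.0
(array([468.75408223, -85.63055414, 113.73040874]), np.float64(0.5604343468197075))
[468.04972706 -84.97864431 104.7       ]
[471.52555985 -71.31824815 104.7       ]
[474.55061782 -48.40231401 104.7       ]
mouth tri (array([497.6802958 , 163.33288908,  99.85659221]), np.float64(0.20058615652275003))
line offset now 1.1826690000000033
```

>>> servo_tool(
  plan="1 0.007 -0.0012 0.0045 0 0 0;1 0.015 0 0 0 0 0;1 0.015 0 0 0 0 0;1 0 0 0 0 0 0;1 0 0 0 0 0 0;1 0 0 0 0 0 0",
)

```text
time_s: 9.4
ee_pos: [482.8, 39.4, 104.8]
orientation: [0.0, 0.746, 0.666, -0.0]
wrist_force: [-0.1, 0.2, -2.6]
grip_width: 28.4
```

```bash
cat > look.py <<'E'
from h import *
import sys
n=sys.argv[1]
p=np.array([497.4,163.5,100]);e=np.array([.1125,.9937,0])
s=st(p-40.5*e+[0,0,5.2])
M=q2m(s["orientation"]);d=M[:,0];TP=np.array(s["ee_pos"])
c=TP+15.5*d+5.2*M[:,2]
print("lateral",((TP-p)@np.array([.9937,-.1125,0])).round(2),"lens end depth past mouth",((c+100*d-p)@e).round(1))
for c_,(x,y) in dict(side=(170,160),top=(150,220)).items():
    f=grab(c_);im=f["image"][y:y+120,x:x+160,::-1]
    cv2.imwrite(f"pics/{c_}{n}.png",cv2.resize(im,None,fx=5,fy=5,interpolation=cv2.INTER_CUBIC))
    for nm,k in(("lens",100),("mark",25),("tail",-100)):
        u,v=proj(f,c+k*d);print(c_,nm,round((u-x+.5)*5-.5),round((v-y+.5)*5-.5))
E
python3 look.py 4
```

```text
t 9.4 p [482.83  39.36 104.83] x [ 1.122e-01  9.937e-01 -1.000e-04] z [ 1.e-04 -2.e-04 -1.e+00] yaw 83.56 F [-0.1  0.2 -2.6] M [0.01 0.05 0.03] w 28.4
tool delta [84.49  0.53 -0.38]
lateral -0.51 lens end depth past mouth -9.5
side lens 286 303
side mark 359 386
side tail 492 537
top lens 244 307
top mark 412 326
top tail 692 358
```

View pics/side4.png

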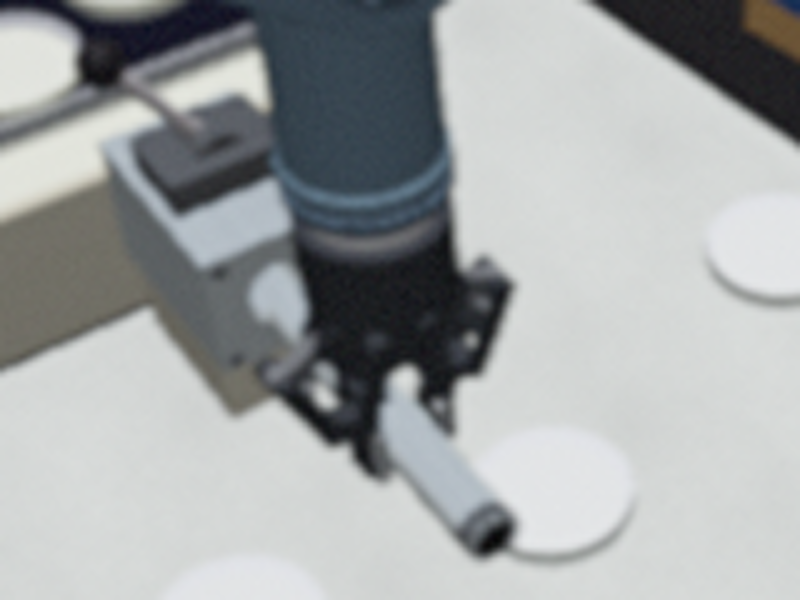

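View pics/top4.png

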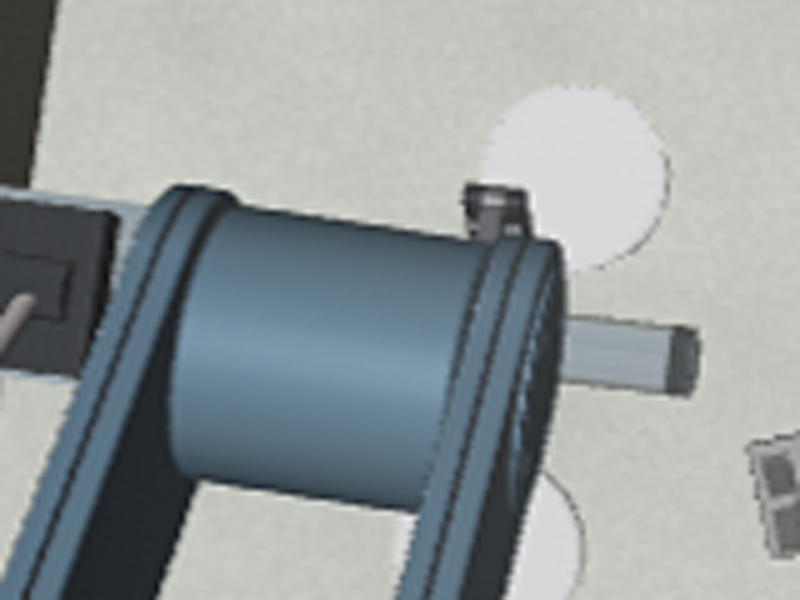

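```bash
python3 - <<'E'
from h import *
T=grab("top");S=grab("side")
for (X,Y) in((60,560),(100,450),(150,300),(200,220),(300,350),(400,400),(450,560),(480,460),(530,300)):
    u,v=150+X/5,220+Y/5
    print("T",X,Y,world(T,(u,v),T["z_map"][int(v),int(u)]).round(0))
for (X,Y) in((300,60),(270,20),(350,100),(300,140),(310,170),(320,235),(400,10)):
    u,v=170+X/5,160+Y/5
    print("S",X,Y,world(S,(u,v),S["z_map"][int(v),int(u)]).round(0))
E
```

```text
T 60 560 [431.  92. 532.]
T 100 450 [458.  88. 512.]
T 150 300 [499.  83. 486.]
T 200 220 [523.  75. 464.]
T 300 350 [485.  42. 476.]
T 400 400 [470.  13. 474.]
T 450 560 [430. -10. 522.]
T 480 460 [455. -14. 503.]
T 530 300 [499. -24. 472.]
S 300 60 [450.  22. 361.]
S 270 20 [445.  32. 377.]
S 350 100 [461.   6. 343.]
S 300 140 [447.  28. 317.]
S 310 170 [448.  25. 302.]
S 320 235 [454.  36. 253.]
S 400 10 [469. -24. 401.]
```

```bash
python3 - <<'E'
from h import *
S=grab("side");cv2.imwrite("pics/sfull.png",S["image"][:,:,::-1])
E
```

```text
(no output)
```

View pics/sfull.png

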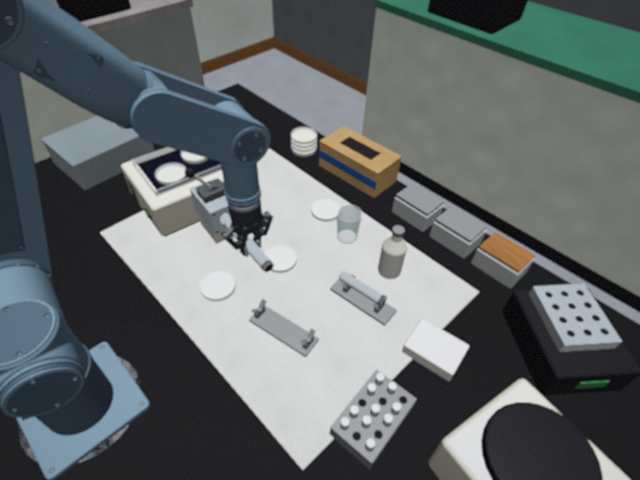

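>>> servo_tool(
  plan="1 0.005 0.0005 -0.0003 0 0 0;1 0.005 0 0 0 0 0;1 0.005 0 0 0 0 0;1 0.005 0 0 0 0 0;1 0 0 0 0 0 0",
)

```text
time_s: 10.28
ee_pos: [485.5, 59.8, 105.1]
orientation: [-0.0, 0.745, 0.667, -0.0]
wrist_force: [0.3, -0.2, -1.9]
grip_width: 28.7
```

```bash
python3 look.py 5
```

```text
t 10.275 p [485.51  59.83 105.09] x [0.1114 0.9938 0.    ] z [-0.  0. -1.] yaw 83.61 F [ 0.3 -0.2 -1.9] M [-0.04  0.02  0.03] w 28.7
tool delta [63.85  0.23 -0.11]
lateral -0.15 lens end depth past mouth 11.1
side lens 267 281
side mark 339 362
side tail 470 510
top lens 198 301
top mark 366 320
top tail 646 352
```

>>> servo_tool(
  plan="1 0.01 0 0 0 0 0;1 0.01 0 0 0 0 0;1 0.01 0 0 0 0 0;1 0.01 0 0 0 0 0;1 0 0 0 0 0 0;1 0 0 0 0 0 0",
)

```text
time_s: 11.12
ee_pos: [490.0, 99.1, 105.1]
orientation: [0.0, 0.746, 0.666, -0.0]
wrist_force: [-0.1, -0.2, -2.4]
grip_width: 28.8
```

```bash
python3 look.py 6
```

```text
t 11.125 p [490.    99.15 105.09] x [ 1.117e-01  9.937e-01 -2.000e-04] z [-0.e+00 -2.e-04 -1.e+00] yaw 83.59 F [-0.1 -0.2 -2.4] M [ 0.01 -0.03 -0.06] w 28.8
tool delta [24.28  0.13 -0.12]
lateral -0.11 lens end depth past mouth 50.7
side lens 231 240
side mark 301 318
side tail 427 461
top lens 109 291
top mark 277 310
top tail 557 342
```

View pics/side6.png

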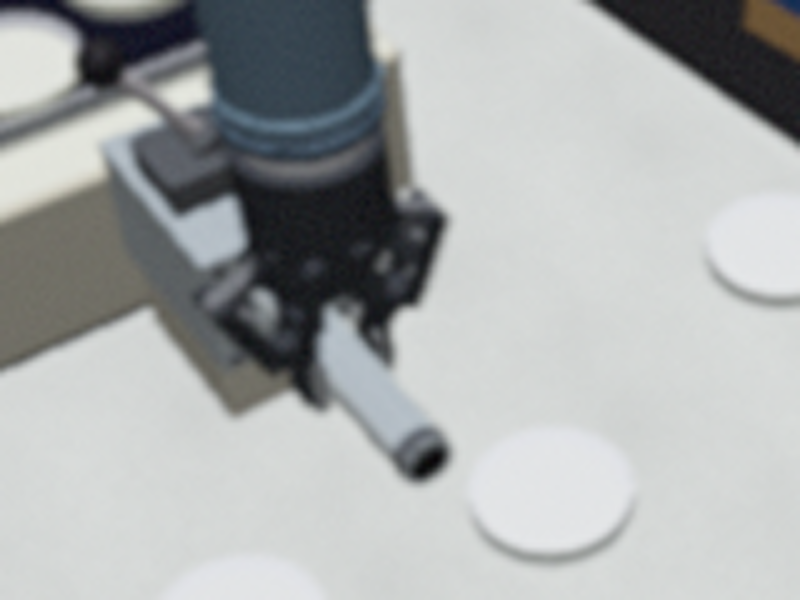

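View pics/top6.png

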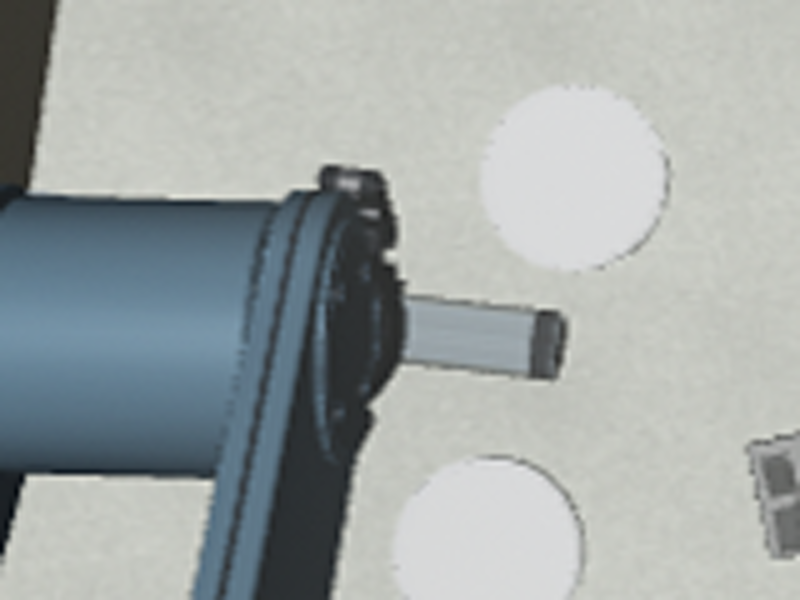

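>>> servo_tool(
  plan="1 0.008 0 0 0 0 0;1 0.008 0 0 0 0 0;1 0.008 0 0 0 0 0;1 0 0 0 0 0 0;1 0 0 0 0 0 0;1 0 0 0 0 0 0",
)

```text
time_s: 11.98
ee_pos: [492.8, 122.8, 105.2]
orientation: [0.0, 0.746, 0.666, 0.0]
wrist_force: [0.5, -0.4, -1.7]
grip_width: 28.4
```

```bash
python3 look.py 7
```

```text
t 11.975 p [492.78 122.84 105.15] x [ 0.1123  0.9937 -0.    ] z [ 2.e-04 -0.e+00 -1.e+00] yaw 83.55 F [ 0.5 -0.4 -1.7] M [-0.06 -0.15 -0.09] w 28.4
tool delta [ 0.42  0.02 -0.05]
lateral -0.02 lens end depth past mouth 74.6
side lens 211 216
side mark 278 292
side tail 402 432
top lens 56 284
top mark 224 303
top tail 504 336
```

View pics/side7.png

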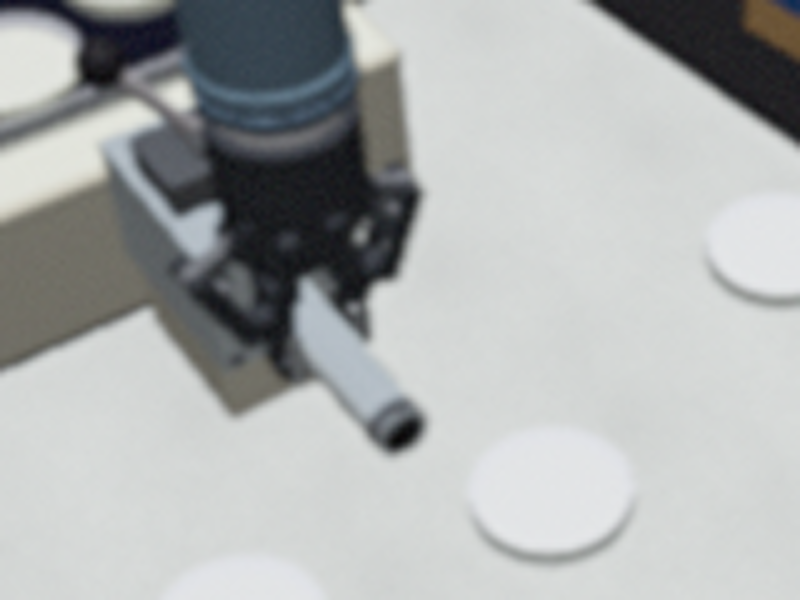

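View pics/top7.png

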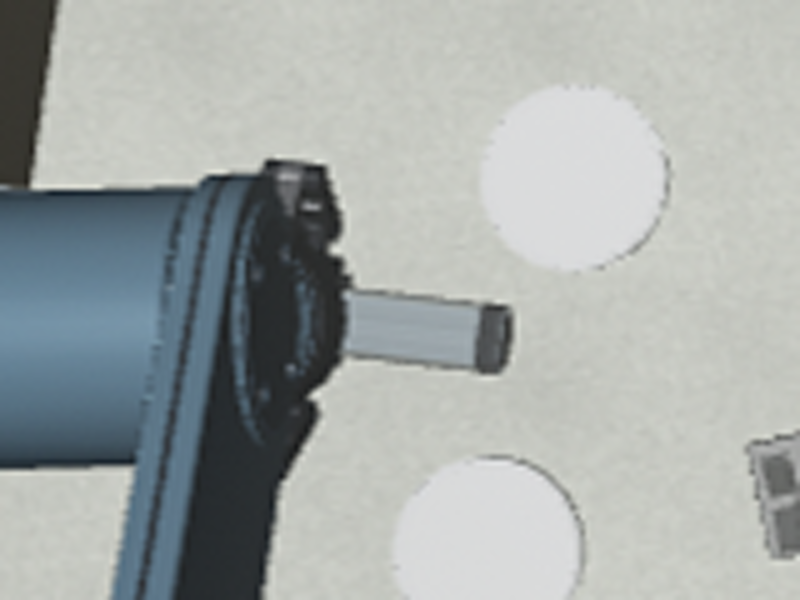

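>>> servo_tool(
  plan="-1 0 0 0 0 0 0;-1 0 0 0 0 0 0;-1 0 0 0 0 0 0;-1 0 0 0 0 0 0;-1 0 0 0 0 0 0;-1 0 0 0 0 0 0;-1 0 0 -0.02 0 0 0;-1 0 0 -0.05 0 0 0;-1 0 0 -0.05 0 0 0;-1 0 0 -0.05 0 0 0;-1 0 0 -0.05 0 0 0;-1 0 -0.04 0 0 0 0;-1 0 -0.04 0 0 0 0;-1 0 -0.04 0 0 0 0;-1 0 -0.04 0 0 0 0;-1 0 0 0 0 0 0;-1 0 0 0 0 0 0",
)

```text
time_s: 14.2
ee_pos: [334.2, 140.9, 325.4]
orientation: [0.0, 0.746, 0.666, 0.001]
wrist_force: [0.4, 0.0, 0.3]
grip_width: 85.6
```

```bash
python3 look.py 8
```

```text
t 14.2 p [334.2  140.9  325.43] x [1.120e-01 9.937e-01 2.000e-04] z [ 0.0015  0.     -1.    ] yaw 83.57 F [0.4 0.  0.3] M [ 0.02 -0.   -0.01] w 85.6
tool delta [2.0000e-01 1.5930e+02 2.2047e+02]
lateral -159.63 lens end depth past mouth 74.7
side lens -192 -14
side mark -123 73
side tail 4 235
top lens -218 739
top mark -4 763
top tail 353 805
```

View pics/side8.png

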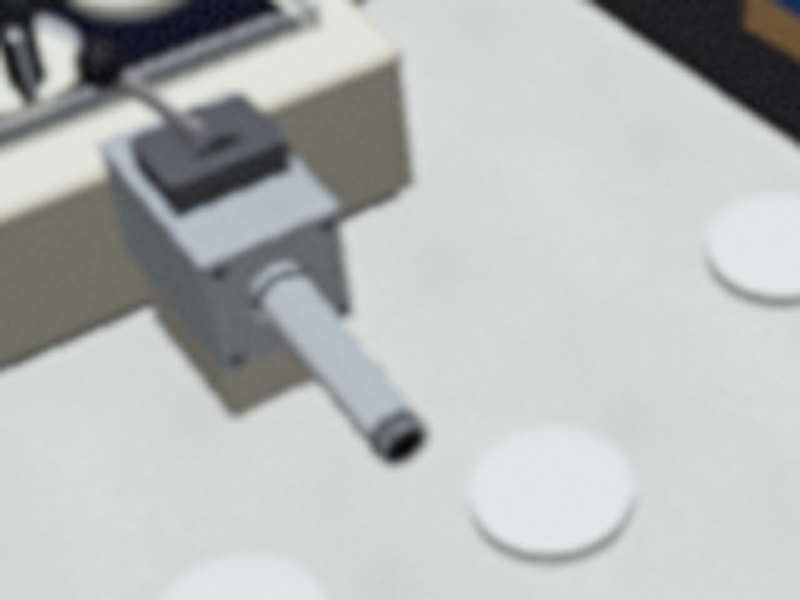

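View pics/top8.png

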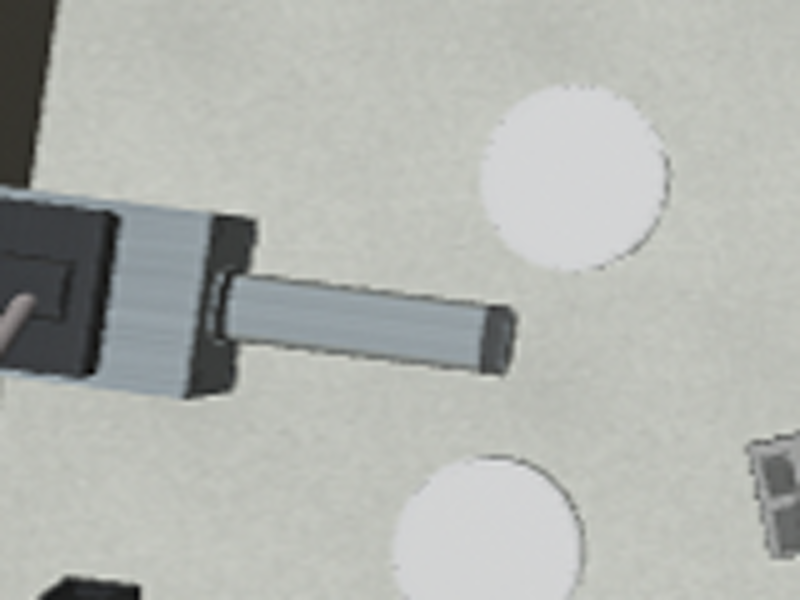

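```bash
cat > mk.py <<'E'
from h import *
import sys
n=sys.argv[1]; out=[]
p=np.array([497.4,163.5,100]);e=np.array([.1125,.9937,0]);l=np.array([.9937,-.1125,0])
K=16
for c,(x,y) in dict(side=(212,204),top=(186,264)).items():
    f=grab(c);im=cv2.resize(f["image"][y:y+36,x:x+25,::-1],None,fx=K,fy=K,interpolation=cv2.INTER_CUBIC)
    im2=im.copy()
    z=np.array([0,0,1.])
    for rad,s,col,dz in((16.4,0,(0,0,255),0),(15,-2.5,(0,200,0),-1.4),(15,2.5,(255,0,0),-1.4)):
        pts=[]
        for a in np.linspace(0,2*np.pi,60):
            u,v=proj(f,p+s*e+rad*(np.cos(a)*l+np.sin(a)*z)+dz*z);pts.append([(u-x+.5)*K-.5,(v-y+.5)*K-.5])
        cv2.polylines(im2,[np.int32(pts)],True,col,1,cv2.LINE_AA)
    out.append(np.hstack([im,im2])[:, :])
o=np.vstack([out[0],out[1]]);o=cv2.resize(np.hstack(out),(800,288)) if 0 else o
cv2.imwrite(f"pics/mkS{n}.png",out[0]);cv2.imwrite(f"pics/mkT{n}.png",out[1])
E
python3 mk.py 8
```

```text
(no output)
```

View pics/mkS8.png

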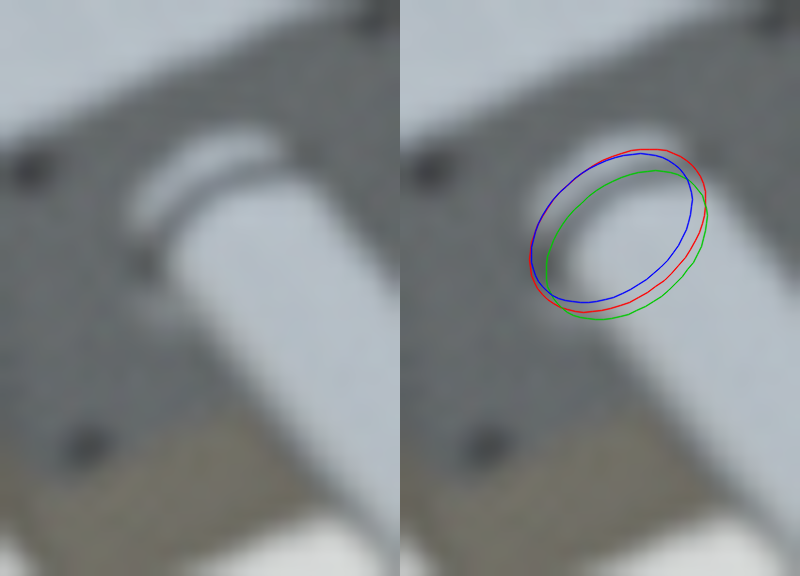

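View pics/mkT8.png

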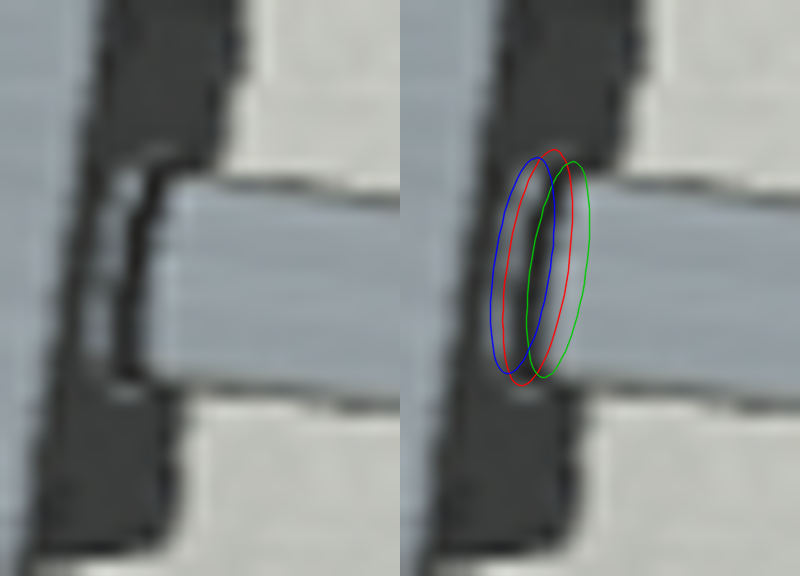

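```bash
python3 - <<'E'
from h import *
import pickle
fs=pickle.load(open("f0.pkl","rb"))
K=16
for c,(x,y) in dict(side=(212,204),top=(186,264)).items():
    a=cv2.resize(fs[c]["image"][y:y+36,x:x+25,::-1],None,fx=K,fy=K,interpolation=cv2.INTER_CUBIC)
    b=cv2.resize(grab(c)["image"][y:y+36,x:x+25,::-1],None,fx=K,fy=K,interpolation=cv2.INTER_CUBIC)
    m=(cv2.cvtColor(a,cv2.COLOR_BGR2GRAY)>140).astype(np.uint8)
    cs,_=cv2.findContours(m,cv2.RETR_LIST,cv2.CHAIN_APPROX_NONE)
    cv2.drawContours(b,cs,-1,(0,0,255),1)
    cv2.imwrite(f"pics/cmp_{c}.png",np.hstack([a,b]))
E
```

```text
(no output)
```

View pics/cmp_side.png

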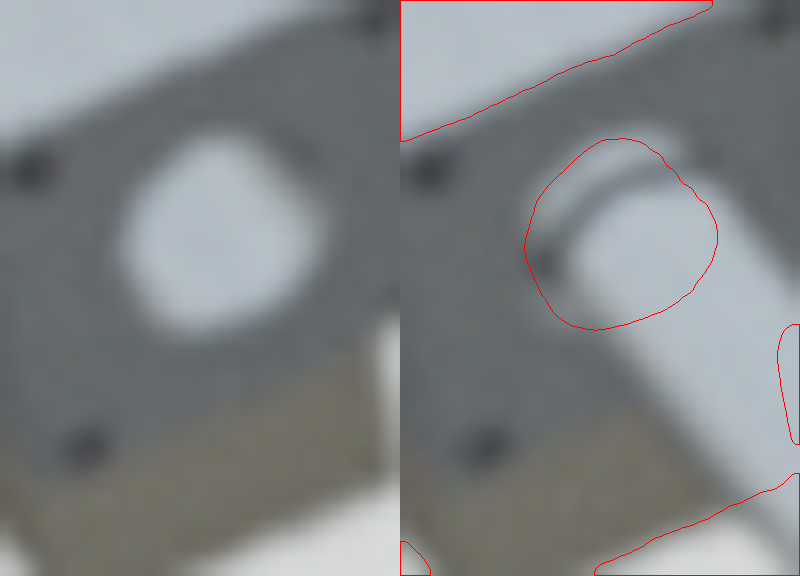

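View pics/cmp_top.png

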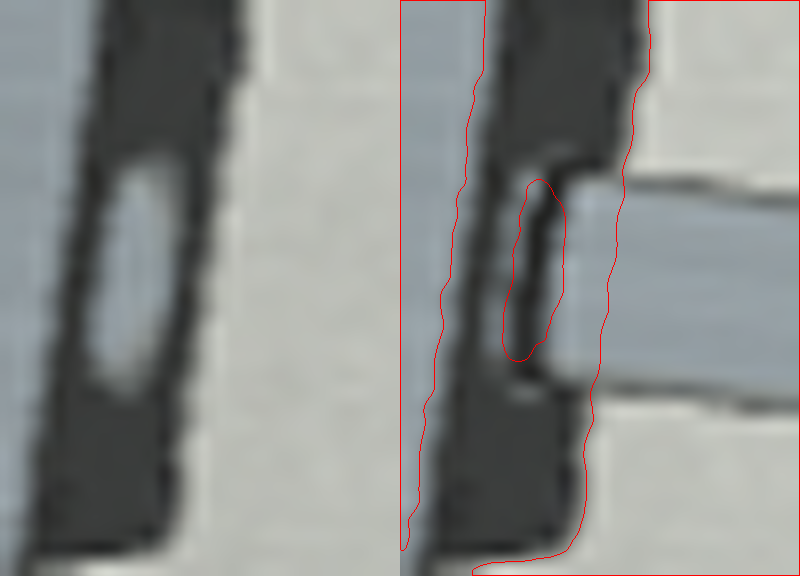

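```bash
cat > prof.py <<'E'
from h import *
import pickle
from scipy.ndimage import map_coordinates
def profile(f,P0,d,l,ss,offs):
    g=cv2.cvtColor(f["image"],cv2.COLOR_RGB2GRAY).astype(float);acc=0
    for o in offs:
        up=np.sqrt(15**2-o**2)
        pts=np.array([proj(f,P0+s*d+o*l+np.array([0,0,up])) for s in ss])
        acc=acc+map_coordinates(g,[pts[:,1],pts[:,0]],order=1)
    return acc/len(offs)
E
python3 - <<'E'
from prof import *
f0=pickle.load(open("f0.pkl","rb"))
fn={c:grab(c) for c in("top","side")};pickle.dump(fn,open("f8.pkl","wb"))
# initial
m=np.array([414.3,-123.2,50]);d=np.array([-.2065,.9785,0]);l=np.array([.9785,.2065,0])
p=np.array([497.4,163.5,98.8]);e=np.array([.1125,.9937,0]);l2=np.array([.9937,-.1125,0])
e3=e*np.cos(.035)+np.array([0,0,np.sin(.035)])
ss=np.arange(-135,40,1.)
for c in("top","side"):
  a=profile(f0[c],m,d,l,ss,[-6,-3,0,3] if c=="top" else [-8,-4,0])
  for nm,ee in(("level",e),("sag2",e3)):
    b=profile(fn[c],p,ee,l2,ss,[-6,-3,0,3] if c=="top" else [-8,-4,0])
    if nm=="level":
        print(c,"init mark",[(int(s),int(v)) for s,v in zip(ss,a) if -8<=s<=8]);print(" tail",[(int(s),int(v)) for s,v in zip(ss,a) if s<-108])
    print(c,nm,"now mark",[(int(s),int(v)) for s,v in zip(ss,b) if -12<=s<=12]);print(" tail",[(int(s),int(v)) for s,v in zip(ss,b) if s<-108])
E
```

```text
top init mark [(-8, 155), (-7, 155), (-6, 157), (-5, 156), (-4, 145), (-3, 121), (-2, 94), (-1, 72), (0, 58), (1, 61), (2, 83), (3, 114), (4, 138), (5, 151), (6, 155), (7, 156), (8, 155)]
 tail [(-135, 186), (-134, 187), (-133, 187), (-132, 188), (-131, 189), (-130, 190), (-129, 191), (-128, 189), (-127, 180), (-126, 162), (-125, 138), (-124, 113), (-123, 93), (-122, 82), (-121, 77), (-120, 76), (-119, 76), (-118, 76), (-117, 75), (-116, 78), (-115, 91), (-114, 113), (-113, 135), (-112, 148), (-111, 153), (-110, 155), (-109, 155)]
top level now mark [(-12, 155), (-11, 156), (-10, 157), (-9, 158), (-8, 157), (-7, 142), (-6, 120), (-5, 92), (-4, 63), (-3, 47), (-2, 57), (-1, 76), (0, 91), (1, 98), (2, 89), (3, 77), (4, 64), (5, 58), (6, 73), (7, 101), (8, 125), (9, 142), (10, 153), (11, 155), (12, 155)]
 tail [(-135, 190), (-134, 187), (-133, 166), (-132, 129), (-131, 98), (-130, 88), (-129, 87), (-128, 91), (-127, 92), (-126, 88), (-125, 84), (-124, 81), (-123, 80), (-122, 80), (-121, 79), (-120, 79), (-119, 90), (-118, 106), (-117, 127), (-116, 146), (-115, 154), (-114, 158), (-113, 
[... 1809 characters left out ...]
 188), (-112, 188), (-111, 188), (-110, 188), (-109, 188)]
side sag2 now mark [(-12, 185), (-11, 182), (-10, 177), (-9, 171), (-8, 163), (-7, 153), (-6, 144), (-5, 136), (-4, 133), (-3, 135), (-2, 140), (-1, 147), (0, 153), (1, 157), (2, 157), (3, 155), (4, 151), (5, 146), (6, 137), (7, 129), (8, 121), (9, 114), (10, 109), (11, 106), (12, 104)]
 tail [(-135, 58), (-134, 71), (-133, 84), (-132, 95), (-131, 103), (-130, 109), (-129, 112), (-128, 114), (-127, 112), (-126, 109), (-125, 106), (-124, 104), (-123, 106), (-122, 113), (-121, 122), (-120, 134), (-119, 146), (-118, 157), (-117, 167), (-116, 176), (-115, 181), (-114, 184), (-113, 186), (-112, 188), (-111, 188), (-110, 188), (-109, 188)]
```

>>> servo_tool(
  plan="-1 0 0.04 0 0 0 0;-1 0 0.04 0 0 0 0;-1 0 0.04 0 0 0 0;-1 0 0.0393 0 0 0 0;-1 0 0 0 0 0 0;-1 0 0 0.05 0 0 0;-1 0 0 0.05 0 0 0;-1 0 0 0.05 0 0 0;-1 0 0 0.05 0 0 0;-1 0 0 0.0205 0 0 0;-1 0 0 0 0 0 0;-1 0 0 0 0 0 0",
)

```text
time_s: 16.1
ee_pos: [492.6, 123.1, 105.8]
orientation: [0.001, 0.746, 0.666, 0.001]
wrist_force: [0.4, -0.7, 0.2]
grip_width: 85.2
```

```bash
python3 -c "
from h import *
p=np.array([497.4,163.5,100]);e=np.array([.1125,.9937,0])
st(p-40.5*e+[0,0,5.2])"
```

```text
t 16.1 p [492.56 123.12 105.76] x [1.121e-01 9.937e-01 2.000e-04] z [ 0.0017  0.     -1.    ] yaw 83.57 F [ 0.4 -0.7  0.2] M [-0.   -0.01  0.05] w 85.2
tool delta [0.17 0.26 0.56]
```

>>> servo_tool(
  plan="1 0 0 0 0 0 0;1 0 0 0 0 0 0;1 0 0 0 0 0 0;1 0 0 0 0 0 0;1 0 0 0 0 0 0;1 0 0 0 0 0 0;1 0 0 0 0 0 0;1 0 0 0 0 0 0;1 0.003 0 0 0 0 0;1 0 0 0 0 0 0;1 0 0 0 0 0 0",
  grip_force=50,
)

```text
time_s: 17.48
ee_pos: [493.1, 125.0, 105.2]
orientation: [0.001, 0.746, 0.666, -0.0]
wrist_force: [0.1, -4.5, 6.0]
grip_width: 28.7
```

```bash
cat > tail.py <<'E'
from prof import *
p=np.array([497.4,163.5,98.8]);e=np.array([.1125,.9937,0]);l2=np.array([.9937,-.1125,0])
ss=np.arange(-135,40,.5)
T=grab("top")
b=profile(T,p,e,l2,ss,[-6,-3,0,3])
i=[k for k in range(len(ss)-1) if b[k]<117<=b[k+1] and ss[k]<-100]
print("tail edge",[ss[k]+.5*(117-b[k])/(b[k+1]-b[k]) for k in i])
print([(int(s),int(v)) for s,v in zip(ss,b) if -12<=s<=12 and s%1==0])
E
python3 -c "
from h import *
p=np.array([497.4,163.5,100]);e=np.array([.1125,.9937,0])
st(p-40.5*e+[0,0,5.2])"; python3 tail.py
```

```text
t 17.475 p [493.06 124.97 105.19] x [ 0.1118  0.9937 -0.0016] z [ 0.0015 -0.0018 -1.    ] yaw 83.58 F [ 0.1 -4.5  6. ] M [-0.71 -0.02  0.04] w 28.7
tool delta [-1.73 -0.03 -0.  ]
tail edge [np.float64(-115.8686070055452)]
[(-12, 41), (-11, 49), (-10, 58), (-9, 66), (-8, 75), (-7, 88), (-6, 101), (-5, 100), (-4, 89), (-3, 73), (-2, 53), (-1, 40), (0, 49), (1, 64), (2, 82), (3, 98), (4, 107), (5, 113), (6, 114), (7, 113), (8, 113), (9, 114), (10, 114), (11, 107), (12, 97)]
```

>>> servo_tool(
  plan="1 0.0015 0 0 0 0 0;1 0 0 0 0 0 0;1 0 0 0 0 0 0;1 0 0 0 0 0 0",
)

```text
time_s: 18.02
ee_pos: [493.2, 125.9, 105.3]
orientation: [0.001, 0.746, 0.666, -0.0]
wrist_force: [-0.6, -7.5, 6.6]
grip_width: 28.8
```

```bash
python3 -c "
from h import *
st()"; python3 tail.py
```

```text
t 18.025 p [493.22 125.94 105.26] x [ 0.1117  0.9937 -0.0025] z [ 0.0014 -0.0026 -1.    ] yaw 83.59 F [-0.6 -7.5  6.6] M [-1.15  0.06  0.08] w 28.8
tail edge [np.float64(-115.01949363172008)]
[(-12, 40), (-11, 39), (-10, 41), (-9, 48), (-8, 56), (-7, 68), (-6, 81), (-5, 88), (-4, 91), (-3, 88), (-2, 75), (-1, 62), (0, 49), (1, 40), (2, 47), (3, 61), (4, 79), (5, 96), (6, 107), (7, 112), (8, 114), (9, 114), (10, 113), (11, 114), (12, 114)]
```

>>> servo_tool(
  plan="1 0.0012 0 0 0 0 0;1 0 0 0 0 0 0;1 0 0 0 0 0 0;1 0 0 0 0 0 0",
)

```text
time_s: 18.58
ee_pos: [493.3, 126.9, 105.3]
orientation: [0.002, 0.746, 0.666, -0.001]
wrist_force: [-1.0, -8.1, 7.1]
grip_width: 28.3
```

```bash
python3 -c "
from h import *
st()"; python3 tail.py
```

```text
t 18.575 p [493.34 126.92 105.32] x [ 0.1117  0.9937 -0.0028] z [ 0.0013 -0.003  -1.    ] yaw 83.59 F [-1.  -8.1  7.1] M [-1.32  0.04  0.04] w 28.3
tail edge [np.float64(-114.11558732736447)]
[(-12, 40), (-11, 40), (-10, 39), (-9, 40), (-8, 41), (-7, 45), (-6, 48), (-5, 65), (-4, 94), (-3, 111), (-2, 112), (-1, 104), (0, 82), (1, 59), (2, 46), (3, 39), (4, 49), (5, 65), (6, 83), (7, 98), (8, 108), (9, 112), (10, 114), (11, 114), (12, 113)]
```

>>> servo_tool(
  plan="1 -0.0018 0 0 0 0 0;1 0 0 0 0 0 0;-1 0 0 0 0 0 0;-1 0 0 0 0 0 0;-1 0 0 0 0 0 0;-1 0 0 0 0 0 0;-1 0 0 0 0 0 0;-1 0 0 0 0 0 0;-1 0 0 -0.02 0 0 0;-1 0 0 -0.05 0 0 0;-1 0 0 -0.05 0 0 0;-1 0 0 -0.05 0 0 0;-1 0 0 -0.05 0 0 0;-1 0 -0.04 0 0 0 0;-1 0 -0.04 0 0 0 0;-1 0 -0.04 0 0 0 0;-1 0 -0.04 0 0 0 0;-1 0 0 0 0 0 0;1 0 0 0 0 0 0",
)

```text
time_s: 21.0
ee_pos: [334.0, 144.8, 325.0]
orientation: [0.001, 0.746, 0.666, 0.001]
wrist_force: [0.5, -0.5, -0.1]
grip_width: 69.6
```

```bash
python3 tail.py; python3 mk.py 9; python3 look.py 9 | head -3
```

```text
tail edge [np.float64(-113.82802386485612)]
[(-12, 155), (-11, 155), (-10, 155), (-9, 155), (-8, 155), (-7, 155), (-6, 156), (-5, 157), (-4, 155), (-3, 143), (-2, 121), (-1, 95), (0, 69), (1, 50), (2, 50), (3, 53), (4, 56), (5, 59), (6, 75), (7, 102), (8, 126), (9, 142), (10, 153), (11, 155), (12, 155)]
t 21.15 p [334.31 144.7  324.52] x [ 1.126e-01  9.936e-01 -1.000e-04] z [-2.e-04 -1.e-04 -1.e+00] yaw 83.53 F [ 0.4 -0.1  0.2] M [-0.02 -0.01 -0.  ] w 47.7
tool delta [ -3.42 159.98 219.29]
lateral -159.95 lens end depth past mouth 78.5
```

View pics/mkS9.png

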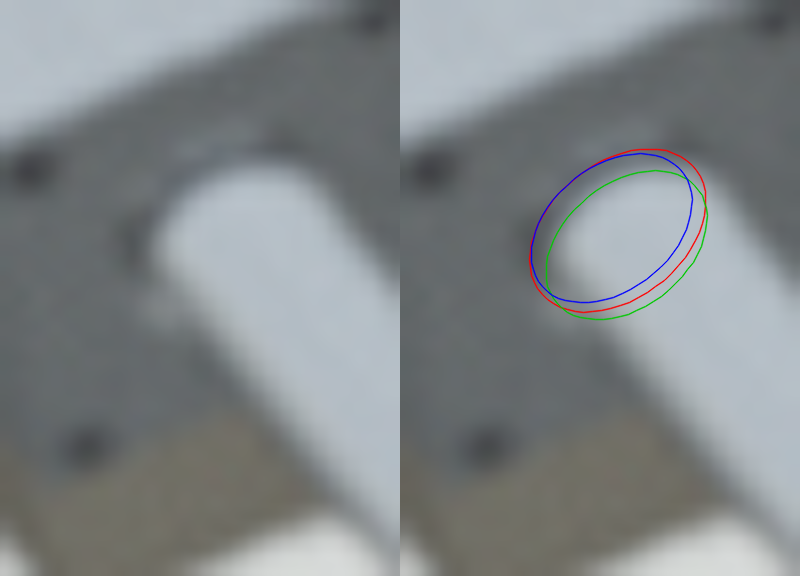

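View pics/mkT9.png

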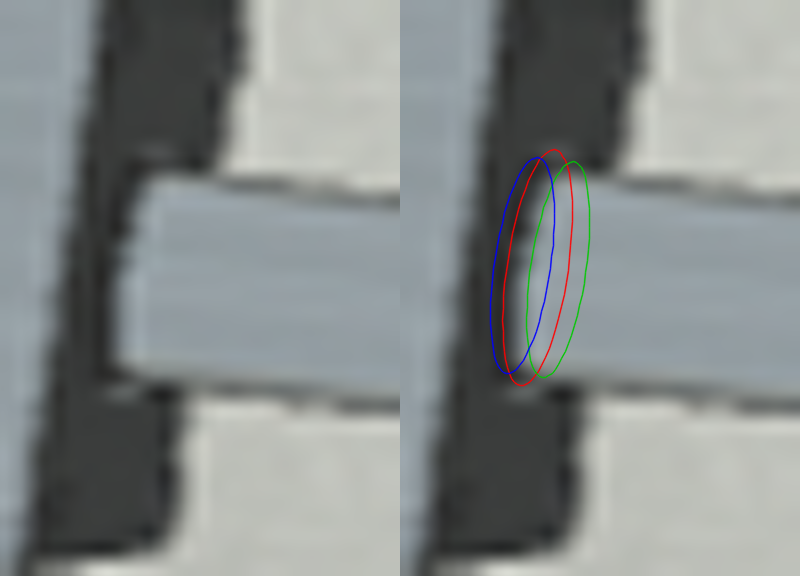

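View pics/side9.png

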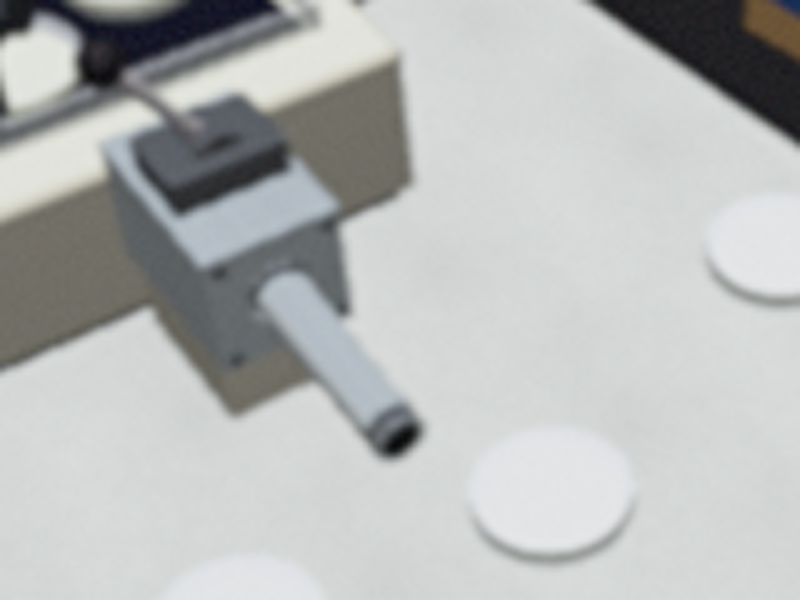

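>>> servo_tool(
  plan="1 0.0493 0.0 0 0 0 0;1 0.0493 0.02 0 0 0 0;1 0 0.045 0 0 0 0;1 0 0 0.04 0 0 0;1 0 0 0.0395 0 0 0;1 0 0 0 0 0 0;1 0 0 0 0 0 0",
)

```text
time_s: 22.12
ee_pos: [410.0, 235.7, 246.3]
orientation: [0.0, 0.746, 0.666, 0.001]
wrist_force: [0.3, 0.3, 0.6]
grip_width: -0.2
```

```bash
cat > lev.py <<'E'
from h import *
import sys
n=sys.argv[1]
s=st();p=np.array([497.4,163.5,100]);e=np.array([.1125,.9937,0]);l=np.array([.9937,-.1125,0])
q=np.array(s["ee_pos"])-p;print("along",(q@e).round(1),"lat",(q@l).round(1))
ims=[]
for c,(x,y) in dict(side=(150,130),top=(100,230)).items():
    f=grab(c);ims.append(cv2.resize(f["image"][y:y+100,x:x+100,::-1],None,fx=4,fy=4,interpolation=cv2.INTER_CUBIC))
cv2.imwrite(f"pics/lev{n}.png",np.hstack(ims))
E
python3 lev.py 1
```

```text
t 22.125 p [410.02 235.72 246.29] x [1.124e-01 9.937e-01 5.000e-04] z [ 1.3e-03  4.0e-04 -1.0e+00] yaw 83.55 F [0.3 0.3 0.6] M [ 0.04 -0.02  0.05] w -0.2
along 61.9 lat -95.0
```

View pics/lev1.png

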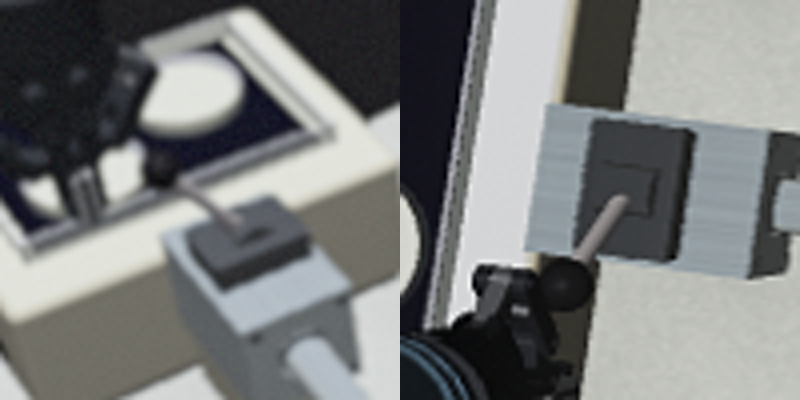

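>>> servo_tool(
  plan="1 0 0.012 0 0 0 0;1 0 0.012 0 0 0 0;1 0 0.012 0 0 0 0;1 0 0.012 0 0 0 0;1 0 0.012 0 0 0 0;1 0 0 0 0 0 0",
)

```text
time_s: 22.98
ee_pos: [469.9, 228.5, 244.8]
orientation: [0.0, 0.746, 0.666, 0.0]
wrist_force: [-0.6, 0.8, -0.1]
grip_width: -0.1
```

```bash
python3 lev.py 2
```

```text
t 22.975 p [469.91 228.53 244.82] x [ 1.129e-01  9.936e-01 -1.000e-04] z [ 3.e-04 -1.e-04 -1.e+00] yaw 83.51 F [-0.6  0.8 -0.1] M [-0.03  0.   -0.01] w -0.1
along 61.5 lat -34.6
```

View pics/lev2.png

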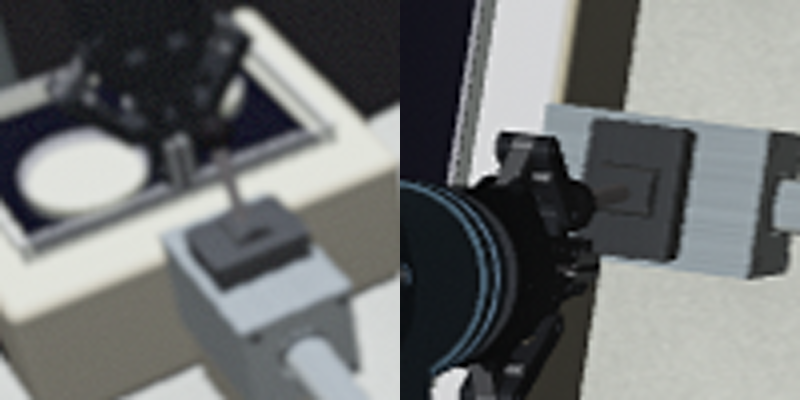

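>>> servo_tool(
  plan="1 0 0.01 0 0 0 0;1 0 0.01 0 0 0 0;1 0 0.01 0 0 0 0;1 0 0 0 0 0 0",
)

```text
time_s: 23.58
ee_pos: [499.5, 225.2, 244.9]
orientation: [0.0, 0.746, 0.666, 0.0]
wrist_force: [-0.1, 0.5, 0.5]
grip_width: -0.2
```

```bash
python3 lev.py 3
```

```text
t 23.575 p [499.53 225.22 244.92] x [0.1128 0.9936 0.    ] z [ 3.e-04 -0.e+00 -1.e+00] yaw 83.52 F [-0.1  0.5  0.5] M [-0.03  0.03  0.07] w -0.2
along 61.6 lat -4.8
```

View pics/lev3.png

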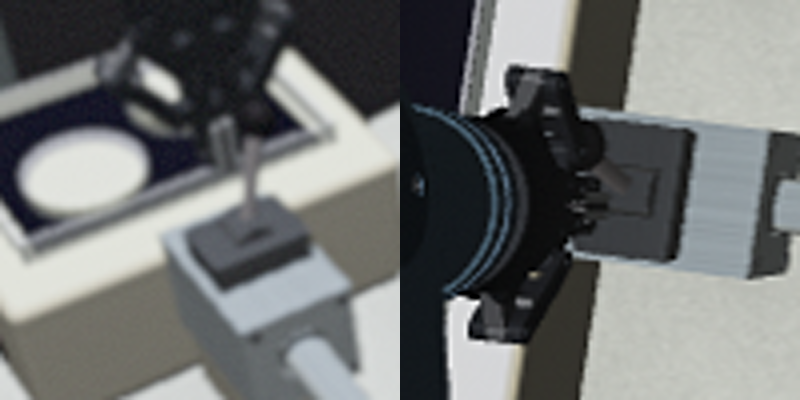

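>>> servo_tool(
  plan="1 0 0.01 0 0 0 0;1 0 0.01 0 0 0 0;1 0 0.003 0 0 0 0;1 0 0 0 0 0 0",
)

```text
time_s: 24.18
ee_pos: [521.8, 222.8, 245.0]
orientation: [0.0, 0.746, 0.666, 0.0]
wrist_force: [-0.5, 0.3, -0.2]
grip_width: 0.3
```

```bash
python3 lev.py 4
```

```text
t 24.175 p [521.84 222.76 245.04] x [0.1125 0.9937 0.    ] z [ 2.e-04  0.e+00 -1.e+00] yaw 83.54 F [-0.5  0.3 -0.2] M [ 0.04  0.01 -0.05] w 0.3
along 61.6 lat 17.6
```

View pics/lev4.png

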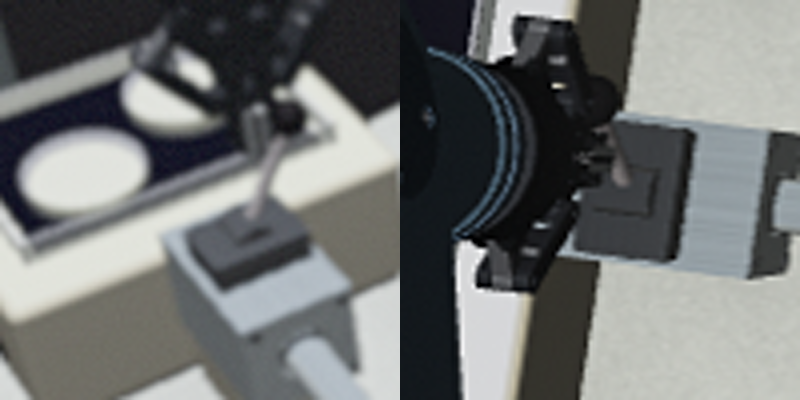

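>>> servo_tool(
  plan="1 0 0.003 0 0 0 0;1 0 0.002 0 0 0 0;1 0 0 0 0 0 0;1 0 0 0 0 0 0",
)

```text
time_s: 24.78
ee_pos: [526.4, 222.3, 245.1]
orientation: [0.0, 0.746, 0.666, 0.0]
wrist_force: [-0.2, -0.2, -0.3]
grip_width: -0.2
```

>>> servo_tool(
  plan="1 0 0.003 0 0 0 0;1 0 0 0 0 0 0;1 0 0 0 0 0 0",
)

```text
time_s: 25.15
ee_pos: [527.8, 222.2, 245.0]
orientation: [-0.001, 0.746, 0.666, -0.001]
wrist_force: [-6.4, 0.6, 2.8]
grip_width: 0.2
```

```bash
python3 lev.py 5
```

```text
t 25.15 p [527.83 222.16 245.  ] x [ 1.118e-01  9.937e-01 -3.000e-04] z [-3.4e-03  1.0e-04 -1.0e+00] yaw 83.58 F [-6.4  0.6  2.8] M [ 0.03  0.95 -0.02] w 0.2
along 61.7 lat 23.6
```

View pics/lev5.png

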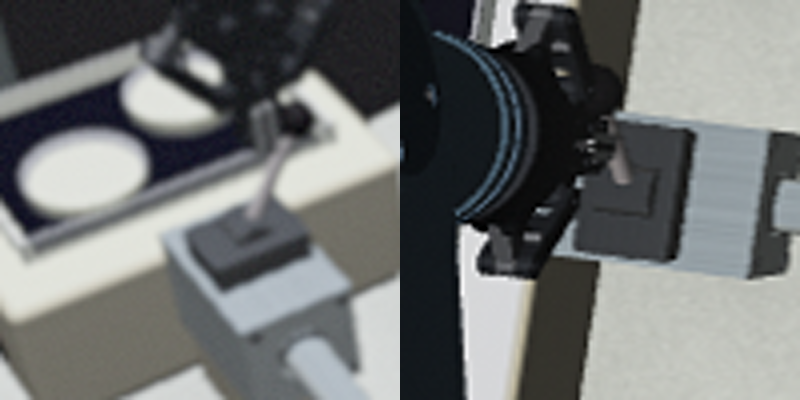

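>>> servo_tool(
  plan="1 0 0.002 0 0 0 0;1 0 0 0 0 0 0",
)

```text
time_s: 25.5
ee_pos: [528.2, 222.2, 244.9]
orientation: [-0.002, 0.745, 0.666, -0.003]
wrist_force: [-10.6, 0.6, 5.0]
grip_width: -0.1
```

>>> servo_tool(
  plan="1 0 -0.02 0 0 0 0;1 0 -0.02 0 0 0 0;1 0 -0.02 0 0 0 0;1 0 -0.02 -0.02 0 0 0;1 0 -0.04 -0.03 0 0 0;1 0 -0.05 -0.03 0 0 0;1 0 -0.04 0 0 0 0;1 0 0 0 0 0 0;1 0 0 0 0 0 0",
)

```text
time_s: 26.62
ee_pos: [323.3, 245.4, 325.4]
orientation: [0.0, 0.746, 0.666, 0.001]
wrist_force: [-0.2, -0.6, -1.6]
grip_width: 0.2
```

```bash
python3 lev.py 6; python3 tail.py; python3 mk.py 10; python3 - <<'E'
from h import *
T=grab("top");S=grab("side")
a=r.landmark_of("top","clamp_tip");b=r.landmark_of("side","clamp_tip");print(a,b)
cv2.imwrite("pics/fin.png",np.hstack([cv2.resize(x["image"][:,:,::-1],(400,300),interpolation=cv2.INTER_AREA) for x in(S,T)]))
p=np.array([497.4,163.5,0]);e=np.array([.1125,.9937,0]);l=np.array([.9937,-.1125,0])
if a and b:
    X,g=tri(T,a[0]["position"],S,b[0]["position"]);print(X,g,"lat",(X-p)@l,"ang",.6+np.arctan2((X-p)@l,X[2]-162))
E
```

```text
t 26.625 p [323.3  245.37 325.44] x [1.119e-01 9.937e-01 5.000e-04] z [ 1.6e-03  3.0e-04 -1.0e+00] yaw 83.57 F [-0.2 -0.6 -1.6] M [-0.03  0.02  0.01] w 0.2
along 61.8 lat -182.2
tail edge [np.float64(-113.7540541941748)]
[(-12, 153), (-11, 153), (-10, 153), (-9, 153), (-8, 153), (-7, 154), (-6, 154), (-5, 155), (-4, 153), (-3, 142), (-2, 119), (-1, 94), (0, 69), (1, 50), (2, 49), (3, 52), (4, 55), (5, 58), (6, 74), (7, 100), (8, 124), (9, 140), (10, 151), (11, 153), (12, 153)]
[{'position': [147.1, 250.0], 'score': 0.69}, {'position': [337.3, 313.7], 'score': 0.46}] [{'position': [225.3, 161.1], 'score': 0.71}]
[559.06843984 224.73389996 220.96315414] 2.2035987187218584 lat 54.39111492861915 ang 1.3450859427545272
```

View pics/lev6.png

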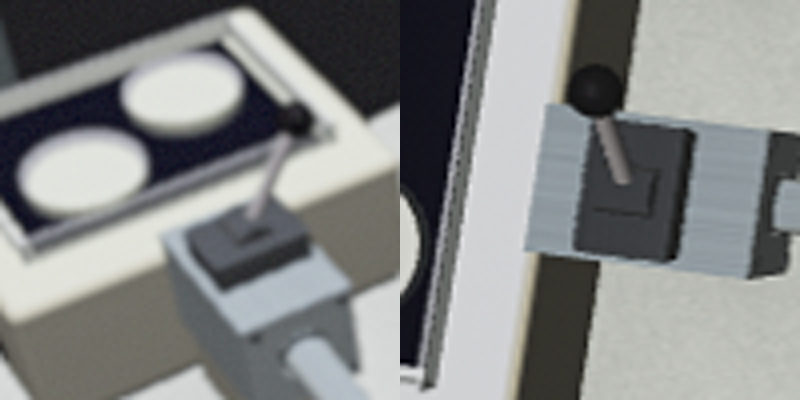

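View pics/fin.png

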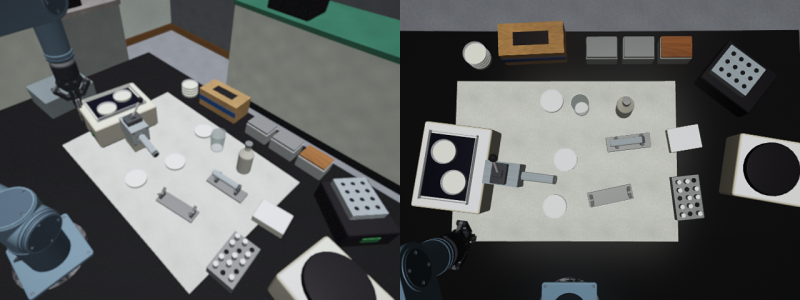

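View pics/mkS10.png

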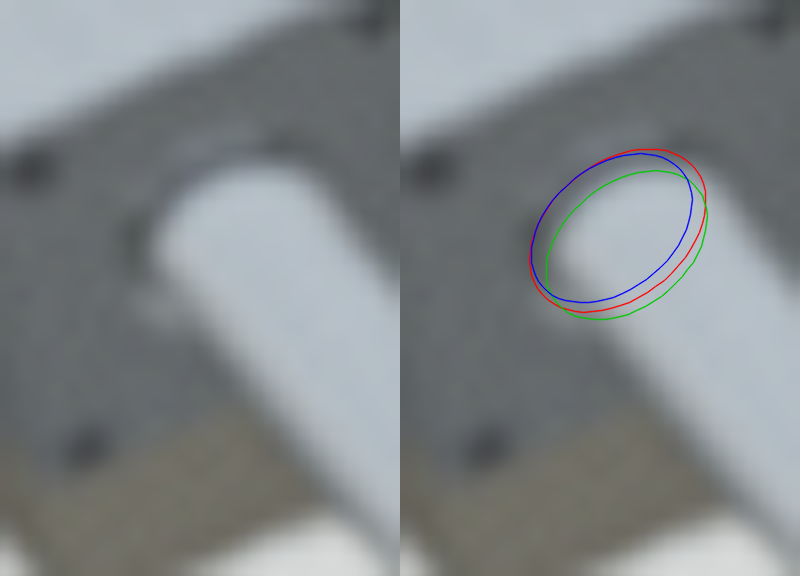

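```bash
python3 - <<'E'
from h import *
T=grab("top");S=grab("side")
p=np.array([497.4,163.5,0]);e=np.array([.1125,.9937,0]);l=np.array([.9937,-.1125,0])
X,g=tri(T,(148.6,252.1),S,(223.9,159.1));print(X,g,"lat",(X-p)@l,"ang",.6+np.arctan2((X-p)@l,X[2]-162))
X=p+62*e+85*np.sin(.6)*l;X[2]=162+85*np.cos(.6);print(X,proj(T,X),proj(S,X))
r.finish_job()
E
```

```text
[553.32882617 217.89868126 233.7182886 ] 1.0378319221500814 lat 49.45662292883192 ang 1.2037090242928843
[552.06724419 219.71000635 232.15352727] [np.float64(148.29742253895702), np.float64(252.37631475218993)] [np.float64(222.74483271391705), np.float64(159.4467949149481)]
the job is handed in; nothing more can be done
```

The long barrel is in the port with its ring mark about level with the mouth, and the clamp lever is over against its far stop. I handed the job in at about 27 s; no verdict is reported.

- **Barrel:** I lifted it from its cradle, turned it to the port and slid it in lens end first. After the first release the mark stood about 3 mm outside the mouth. I gripped the barrel again and pushed it further in.
- **Mark position:** my measurements put the mark 0.4 to 1.3 mm inside the mouth plane. The calibration is only good to about 2 mm. The tail position did not change when the lever was pushed over.
- **Clamp lever:** I pushed it over with the closed fingers until it stopped moving and the wrist force rose to about 11 N. My own measurement of the ball in both views gives about 1.20 rad. One trained-network reading gave 1.35 rad, but its two views disagreed by 2.2 mm, and the locked pose projected into the pictures fits my ball measurement to about 1 pixel.
- **Everything else:** the arm ended clear of everything. In the last pictures, checked by eye only, the short barrel, dishes, beaker, bottle, rack and box were where they started.

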